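# Seat and clamp a printer feed roller in its V-block jig

### The arm

A 6-joint arm with a two-finger parallel gripper is mounted at the origin on the work surface. World frame = base frame: x ahead of the robot, y to its left, z up, the work surface at z = 0. Lengths are in m, angles in rad, forces in N, time in s.
With the tool pointing down it reaches from about 0.4 to 0.825 m from the base axis. Payload 7 kg.
Tool frame: the origin (TCP) lies midway between the tips of the shut fingers; the grasp point (between the pads) lies 19 mm behind it; z points along the fingers, x is the direction in which the jaws open and shut, and the axes are right-handed (so a half turn about z gives the same grasp; the last joint's range is limited). The gripper opens to 88 mm and grips with 3 to 60 N. Pads are 19 mm wide; open, the fingers measure 130 mm over their backs; the gripper's body (78 mm by 193 mm) begins 47 mm behind the grasp point.
Start: joints at [1.584, 0.359, 0.012, 0, -1.224, -0.288], TCP at [0.183, 0.65, 0.227] pointing down, gripper open.
Joint ranges: [-3.07, 3.07], [-1.43, 2.12], [-1.02, 1.25], [-3.03, 1.67], [-3.05, -0], [-3.03, 3.03]. Speed limits (rad/s): [2.39, 2.39, 3.01, 3.14, 3.14, 3.14].

### API

Orientations are given as [roll, pitch, yaw] about the fixed x, y, z axes, in that order (R = Rz(yaw) Ry(pitch) Rx(roll)).
In Python, from station import arm, viewer, ticket gives the robot as it stands. The module is installed in compiled form; this text tells all that it offers.
- The arm moves only by the tool step_arm, never from a script. Its argument "targets" is a list of rows, each a list of 3 entries, a list of its own where there are three numbers: the shift along the tool's x, y, z in m, then the turn, a rotation vector about the tool's x, y, z in degrees, then the opening, from -1 (shut) to 1 (fully open), so that 0 is half open. A call has exactly 8 rows; each row shifts and turns the commanded pose from where the row before left it, along the tool's axes as they then stand; what a row does not reach is not made up. A row lasts 1/10 s, in which the tool goes at most 50 mm and 8.59 degrees, less where a joint would pass 70% of its speed; a pose out of reach is approached as far as the arm can. A call is refused whole if a number of a shift passes 0.05 or a number of a turn 8.59, either way. A call with a gripper value outside its range is refused whole. The fingers move at their own pace and stop on an object; "grip_force" is the grip in N (left out, the last holds). Time passes only in rows, so rows that do not move let the fingers close, or fill a call up. It gives the time, the measured TCP pose, the force and the opening at its end, in the units of the state.
- arm.get_state(): the state, without advancing time (a new reading comes with each control period).
- viewer.grab_frame(name): name is "side" or "top" or "wrist"; returns (picture, depth): 420x560x3 uint8, red, green, blue; 420x560 float32, m along the optical axis (not along the pixel's ray), 0 where there is no reading.
- viewer.calibration(name): a dict with "fov_y" (degrees; the focal length in pixels is half the picture's height over the tangent of half this angle, whatever the lens; pixels are square), "cx", "cy" (the principal point, pixels), "world_to_cam" (4x4, takes a point from world to camera coordinates); the wrist camera has in their place "tool_from_camera" (4x4, takes a point from camera to tool coordinates, whose origin is the TCP and whose axes are the tool frame's). Camera axes: x right, y up, looking along -z (the intrinsics and any distortion apply to the point x, -y, -z); pixel columns grow to the right and rows downward; lengths in m; the calibration is good to about 2 mm. The wrist camera is an equidistant fisheye: a pixel r from the principal point sees the ray r / f radians off the axis. A picture is of the moment at which its call begins: read the wrist's pose just before it. calibration takes no time and is no camera call.
- ticket.job_done(): hands the job in, once; it reports no verdict.
The state is a dict: "t": time; "q": joint angles; "qd": joint speeds; "joint_efforts": joint torques, N m; "eef_pos": TCP position; "ee_rot": TCP orientation; "force": force on the tool from outside, world axes, zero at the start; "moment": the same for the moment, N m; "width": finger opening in m.
Only numpy, scipy, OpenCV 4.12 (cv2) and the standard library are available. Lean on these libraries where they do the work, as an engineer would, in place of code of your own. Each camera call takes 0.05 s, during which the arm holds its last target.

### The job

Take the printer feed roller off its wooden rest, lower it gently, without forcing it, into the two V-blocks of the blue jig, and let go only once they carry it (do not drop it in), so that it centres itself. Then slide the yellow-handled clamp along until its black plunger pushes the roller against the red end stop and the plunger's spring is pressed in about 4 mm (firm, about 10 N, never more than 6 mm), and leave it clamped. Do not disturb the mug, the jar or the screwdriver.

Things in the scene. Friction and masses are not known exactly. Their poses are not given: they have to be found in the camera images.
- roller: Feed roller, about 0.3 kg: steel shaft 16 mm diameter, 220 mm long, with a black rubber sleeve 36 mm diameter, 76 mm long round its middle. Origin at its centre, x along its axis, ends alike. Starts level in the rest, axis 42 mm above the table. Harmed by any fall or by being pressed down into the V-blocks with over 12 N (they stand on springs: 5 N/mm after the first 3 N, 4 mm travel).
- rest: Fixed wooden rest, base 190 x 70 mm, 10 mm thick, with two notched uprights 70 mm either side of its middle (14 mm thick, 60 mm wide, tops 46 mm above the table) that carry the shaft in open notches 22 mm wide, floor 34 mm above the table. Origin under its centre, x along the roller's axis.
- jig: Blue fixed jig, base plate 400 x 100 x 20 mm. Its x axis is the roller's axis in the jig, z up; origin on the table under the midpoint between the V-blocks. Red end stop at its -x end, clamp at +x. Set down with its centre near x = 0, the roller is free of both stop and plunger, with 130 to 150 mm from the jig's origin to the open plunger's face.
- v_mid (a point): Fixed point on the jig's axis midway between two steel V-blocks, 58 mm above the table. V-blocks 12 mm thick, at jig x = -70 and +70 mm, carry the shaft, sleeve between them; 90 degree V open upward, mouth 37 mm wide, tops 7 mm above the seated axis. Their height setting is NOT measured: the seated roller's axis lies 58 to 77 mm above the table: feel for it.
- stop_near (a point): Fixed point at jig x = -116 mm, y = 0, 68 mm above the table: the nearest place the red end stop's face can be. The stop, an upright plate 44 mm wide reaching 95 mm above the table, is locked at an UNMEASURED setting 0 to 16 mm farther toward -x, so a roller centred at x = 0 must be pushed 6 to 22 mm toward -x to meet it.
- clamp (a joint): How far the grey clamp carriage has been slid toward the jig's -x, in m: 0 is fully open, 0.075 the end of travel; starts between 0 and 0.02. It stays where it is left, holding against up to 11 N; sliding it takes about 11 N plus the plunger's force.
- clamp_grip (a point): Middle of the yellow square post on the clamp carriage, 20 x 20 mm, in line with the jig's axes, standing free from 86 to 132 mm above the table; this point is 115 mm above the table, at jig x = 195 mm minus the clamp value, y = 0.
- plunger: Black round plunger pad, 32 mm diameter, on a spring in front of the clamp carriage. Origin at the centre of its face, 68 mm above the table; unloaded it lies 47 mm toward the jig's -x from clamp_grip, nearer as the spring is pressed in (2.5 N per mm, 8 mm travel). Clamped against the stop, it must bear on the shaft's end with 6 to 16 N (2.4 to 6.4 mm). Friction alone resists about 3 N.
- mug: Blue mug, 76 mm wide, 90 mm high, origin under its centre. Leave it alone.
- jar: Pale jar with a white cap, 56 mm wide, 75 mm high, origin under its centre. Leave it alone.
- driver: Screwdriver with a red handle lying on the table. Leave it alone.
There are look-alikes about, which are no part of the job. There is more than one size of the roller; the one meant has the size given above.

How it is judged:
By the outcome, as a careful person would: the job done as asked, in the order asked, and still so for the second after the job is handed in, with the robot touching nothing.
It also fails if it takes over 72 s, if anything falls off the work surface, if the arm or the gripper's body presses on something with over 40 N, if the wrist force passes 120 N, or if a joint passes its speed limit or range.

## Working session

There is one attempt and no reset: what is moved stays moved. The work goes in short steps, Python scripts to look and compute and a tool call to move; the robot and the scene stay as the last step left them, time stands still between calls to the robot, and variables do not carry over. Pictures are saved under pics/ and viewed, and the job is handed in when it is done.

Besides the shell and the picture viewer there is one more tool, called after "Emit:" as name(argument=value, ...), one argument or row to a line, values as JSON. step_arm: Moves the arm, as the interface text tells. Its arguments: {"type":"object","properties":{"targets":{"type":"array"},"grip_force":{"type":"number"}},"required":["targets"]}

```bash
mkdir -p pics; ls
python3 - <<'E'
from station import arm, viewer, ticket
import cv2, numpy as np
print(arm.get_state())
for n in ("side","top","wrist"):
    p,d=viewer.grab_frame(n)
    cv2.imwrite(f"pics/{n}0.png",p[:,:,::-1]); np.savez(f"pics/{n}0.npz",p=p,d=d)
    c=viewer.calibration(n); print(n,c)
print(arm.get_state()['t'])
E
```

```text
pics
{'t': 0.0, 'q': array([ 1.58406318e+00,  3.59370771e-01,  1.10874936e-02, -3.75067676e-04,
       -1.22410258e+00, -2.88098293e-01]), 'qd': array([ 0.00165008,  0.00036993, -0.00045671, -0.00030716, -0.00023658,
        0.00057753]), 'joint_efforts': array([ 6.21360687e-04, -5.82716238e+01,  2.93050647e+01,  6.99710146e+00,
        7.03025493e-03, -1.55522353e-04]), 'eef_pos': array([0.18307016, 0.64919968, 0.22564108]), 'ee_rot': array([-3.14147903e+00, -1.62421063e-03, -1.84575558e+00]), 'force': array([ 0.38042658, -0.09812625,  0.26348158]), 'moment': array([ 0.03678359, -0.0049528 , -0.01020425]), 'width': 0.08809575934868508}
side {'fov_y': 57.64017529869602, 'cx': 281.3853372205642, 'cy': 214.0302268745432, 'world_to_cam': array([[-0.99975207, -0.00972626, -0.02002984,  0.56605432],
       [-0.00983695, -0.6140795 ,  0.78918287, -0.16637377],
       [-0.01997571,  0.78918424,  0.61383158, -1.12483519],
       [ 0.        ,  0.        ,  0.        ,  1.        ]])}
top {'fov_y': 43.447246115588456, 'cx': 284.8039224142782, 'cy': 218.17097940148201, 'world_to_cam': array([[ 4.38824366e-04, -9.99989171e-01,  4.63306588e-03,
        -1.68085031e-01],
       [ 9.84726331e-01,  1.23877484e-03,  1.74104909e-01,
        -6.03218550e-01],
       [-1.74108763e-01,  4.48590049e-03,  9.84716211e-01,
        -1.50396994e+00],
       [ 0.00000000e+00,  0.00000000e+00,  0.00000000e+00,
         1.00000000e+00]])}
wrist {'fov_y': 65.70646984690485, 'cx': 279.1295236020791, 'cy': 204.93740939862943, 'tool_from_camera': array([[ 9.99999971e-01,  1.85975580e-04, -1.49726139e-04,
         3.18437970e-04],
       [ 1.36941816e-04, -9.60468761e-01, -2.78387753e-01,
        -7.66263084e-02],
       [-1.95580603e-04,  2.78387724e-01, -9.60468759e-01,
        -1.57932271e-01],
       [ 0.00000000e+00,  0.00000000e+00,  0.00000000e+00,
         1.00000000e+00]])}
0.15
```

View pics/side0.png

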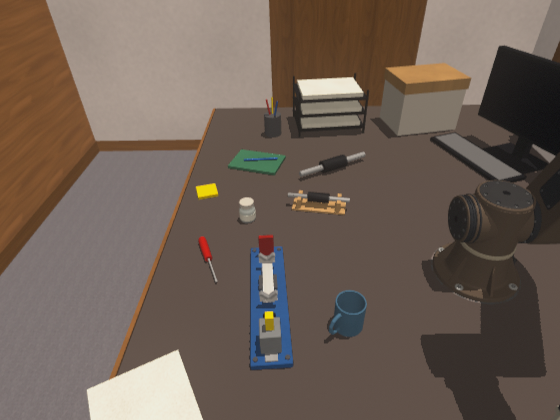

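View pics/top0.png

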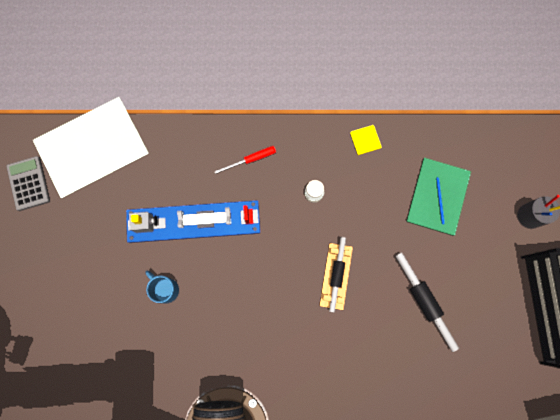

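View pics/wrist0.png

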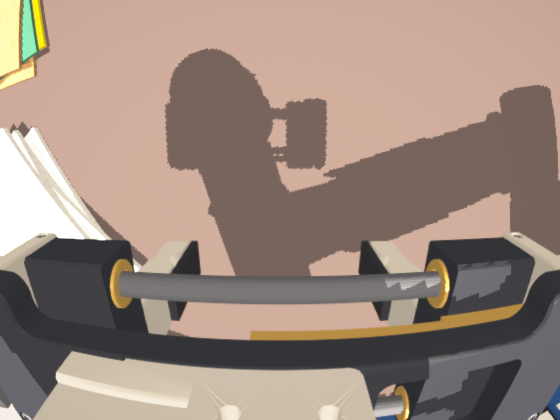

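```bash
cat > h.py <<'E'
import numpy as np, cv2
from station import arm, viewer, ticket
from scipy.spatial.transform import Rotation as Ro
def f_of(c): return 210/np.tan(np.radians(c['fov_y']/2))
def Twc(name,st=None):
    c=viewer.calibration(name)
    if name!='wrist': return c,np.linalg.inv(c['world_to_cam'])
    T=np.eye(4);T[:3,:3]=Ro.from_euler('xyz',st['ee_rot']).as_matrix();T[:3,3]=st['eef_pos']
    return c,T@c['tool_from_camera']
def rays(name,uv,st=None):
    c,T=Twc(name,st);f=f_of(c);uv=np.atleast_2d(np.asarray(uv,float))
    x=(uv[:,0]-c['cx'])/f;y=(uv[:,1]-c['cy'])/f
    if name=='wrist':
        r=np.hypot(x,y)+1e-12;d=np.c_[np.sin(r)*x/r,-np.sin(r)*y/r,-np.cos(r)]
    else: d=np.c_[x,-y,-np.ones_like(x)]
    return T[:3,3],d@T[:3,:3].T
def onz(name,uv,z,st=None):
    o,d=rays(name,uv,st);s=(z-o[2])/d[:,2];return o+s[:,None]*d
def cloud(name,d,st=None):
    v,u=np.mgrid[0:420,0:560];c,T=Twc(name,st)
    o,r=rays(name,np.c_[u.ravel(),v.ravel()],st)
    rc=r@T[:3,:3]; s=d.ravel()/(-rc[:,2])
    return (o+s[:,None]*r).reshape(420,560,3)
def proj(name,P,st=None):
    c,T=Twc(name,st);f=f_of(c);P=np.atleast_2d(P);q=(P-T[:3,3])@T[:3,:3]
    x,y,z=q[:,0],-q[:,1],-q[:,2]
    if name=='wrist':
        r=np.hypot(x,y);th=np.arctan2(r,z);k=th/(r+1e-12)
    else:k=1/z
    return np.c_[c['cx']+f*x*k,c['cy']+f*y*k]
def shot(name,tag):
    st=arm.get_state();p,d=viewer.grab_frame(name)
    cv2.imwrite(f"pics/{tag}.png",p[:,:,::-1]);np.savez(f"pics/{tag}.npz",p=p,d=d);return st,p,d
E
python3 - <<'E'
from h import *
for n in ('top','side'):
    z=np.load(f'pics/{n}0.npz');p,d=z['p'],z['d'];C=cloud(n,d)
    hsv=cv2.cvtColor(p,cv2.COLOR_RGB2HSV)
    def rep(nm,m,lo=0.01,hi=0.2):
        m=m&(d>0)&(C[...,2]>lo)&(C[...,2]<hi)
        k,l,s,c=cv2.connectedComponentsWithStats(m.astype('uint8'))
        for i in range(1,k):
            if s[i,4]>15:
                Q=C[l==i];print(n,nm,s[i],np.round(Q.mean(0),3),'min',np.round(Q.min(0),3),'max',np.round(Q.max(0),3))
    H,S,V=cv2.split(hsv)
    rep('blue',(H>105)&(H<125)&(S>180)&(V>60))
    rep('red',((H<6)|(H>174))&(S>180)&(V>80))
    rep('yellow',(H>22)&(H<34)&(S>200)&(V>120),0.05)
    rep('mug',(H>95)&(H<112)&(S>90)&(S<200)&(V>40),0.02)
    T=C[(d>0)&(abs(C[...,2])<0.02)];print('table z med',np.median(T[:,2]))
z=np.load('pics/top0.npz')['p']
cv2.imwrite('pics/crop_rollers.png',cv2.resize(z[225:365,310:470,::-1],None,fx=4,fy=4,interpolation=cv2.INTER_CUBIC))
cv2.imwrite('pics/crop_jig.png',cv2.resize(z[180:260,110:280,::-1],None,fx=4,fy=4,interpolation=cv2.INTER_CUBIC))
E
```

```text
top blue [437 178   7  46  99] [ 0.664 -0.638  0.021] min [ 0.594 -0.647  0.011] max [ 0.736 -0.631  0.031]
top blue [ 127  201  133   41 2260] [0.595 0.105 0.019] min [ 0.539 -0.09   0.01 ] max [0.663 0.311 0.034]
top blue [542 213  10   2  17] [ 0.6   -0.895  0.152] min [ 0.595 -0.904  0.107] max [ 0.61  -0.891  0.173]
top red [244 146  32  18 243] [ 0.808 -0.09   0.023] min [ 0.782 -0.137  0.012] max [ 0.837 -0.042  0.036]
top red [545 195  14  12  35] [ 0.639 -0.916  0.144] min [ 0.631 -0.923  0.105] max [ 0.649 -0.911  0.177]
top red [244 206   9  18 123] [ 0.612 -0.059  0.061] min [ 0.59  -0.07   0.024] max [ 0.636 -0.049  0.102]
top yellow [550 206  10   5  20] [ 0.621 -0.932  0.123] min [ 0.619 -0.936  0.101] max [ 0.625 -0.926  0.145]
top yellow [131 215  10   8  68] [0.589 0.252 0.125] min [0.58  0.244 0.098] max [0.6   0.264 0.139]
top mug [231 202  10  17  43] [ 0.632 -0.018  0.022] min [ 0.609 -0.033  0.02 ] max [ 0.659 -0.005  0.028]
top mug [191 207  14   7  29] [0.635 0.097 0.024] min [0.622 0.076 0.021] max [0.643 0.116 0.043]
top mug [161 220  19  19 110] [0.571 0.1
[... 743 characters left out ...]
47 0.232 0.098]
table z med -0.0005647457668834788
side red [199 237  13  24 165] [ 0.807 -0.084  0.022] min [ 0.782 -0.135  0.012] max [ 0.833 -0.039  0.028]
side red [259 236  14   3  35] [ 0.613 -0.051  0.094] min [ 0.592 -0.057  0.091] max [ 0.631 -0.045  0.096]
side yellow [265 312   9  18 137] [0.59  0.261 0.12 ] min [0.58  0.245 0.09 ] max [0.598 0.268 0.133]
side mug [329 291  37  43 495] [0.404 0.205 0.063] min [0.358 0.15  0.02 ] max [0.449 0.238 0.092]
side mug [346 300   9   9  19] [0.386 0.154 0.039] min [0.377 0.15  0.025] max [0.396 0.158 0.056]
side mug [252 325   7   8  16] [0.631 0.212 0.021] min [0.622 0.202 0.02 ] max [0.637 0.223 0.022]
table z med -0.0008659023327113324
```

View pics/crop_rollers.png

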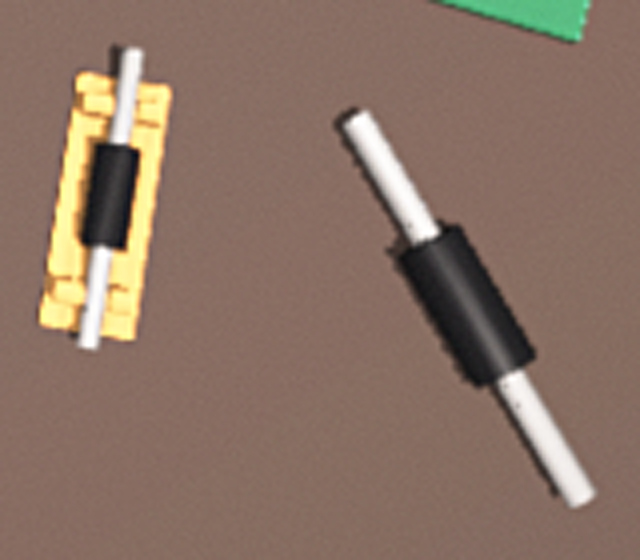

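View pics/crop_jig.png

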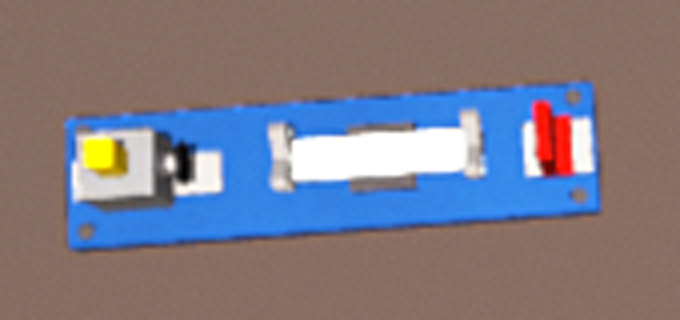

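The small roller at top-view pixel (338,275), in the notched wooden rest, and the bigger one lying loose at (428,300) are the candidates. I'll check their lengths, and fit the jig pose.

```bash
cat > m.py <<'E'
from h import *
z=np.load('pics/top0.npz');p,d=z['p'],z['d'];C=cloud('top',d)
H,S,V=cv2.split(cv2.cvtColor(p,cv2.COLOR_RGB2HSV))
# jig plate outline: blue & holes -> min area rect on z=0.02 rays
m=((H>100)&(H<125)&(S>150)&(V>50)).astype('uint8');m[:195]=0;m[250:]=0;m[:,:110]=0;m[:,280:]=0
cn=max(cv2.findContours(m,0,1)[0],key=cv2.contourArea).reshape(-1,2)
P=onz('top',cn,0.02)
r=cv2.minAreaRect((P[:,:2]*1000).astype('float32'));print('jig rect',r,cv2.boxPoints(r))
# rollers: objects above table
for nm,(u0,u1,v0,v1) in dict(small=(325,350,232,316),big=(390,465,245,358)).items():
    Cc=C[v0:v1,u0:u1];hh=H[v0:v1,u0:u1];ss=S[v0:v1,u0:u1];vv=V[v0:v1,u0:u1]
    wt=(ss<40)&(vv>150);bk=(vv<60)
    uv=np.argwhere(wt)[:,::-1]+[u0,v0]
    zz=0.042 if nm=='small' else 0.03
    Q=onz('top',uv,zz);c=Q.mean(0);a=np.linalg.svd(Q[:,:2]-c[:2])[2][0];t=(Q[:,:2]-c[:2])@a
    print(nm,'shaft len',np.ptp(t),'mid',c[:2]+a*(t.max()+t.min())/2,'ang',np.degrees(np.arctan2(a[1],a[0]))%180)
    uv=np.argwhere(bk)[:,::-1]+[u0,v0];Q=onz('top',uv,zz+0.01)
    t=(Q[:,:2]-c[:2])@a;n=(Q[:,:2]-c[:2])@np.array([-a[1],a[0]]);print('  sleeve',np.ptp(t),np.ptp(n),'mean',Q.mean(0), 'depth z', np.percentile(Cc[bk][:,2],[5,50,95]))
# side view roller
zs=np.load('pics/side0.npz');ps=zs['p'];Cs=cloud('side',zs['d'])
hs=cv2.cvtColor(ps,cv2.COLOR_RGB2HSV)
sub=(slice(185,215),slice(280,355))
w=(hs[sub][...,1]<60)&(hs[sub][...,2]>120);Q=Cs[sub][w];Q=Q[(Q[:,2]>.035)&(Q[:,2]<.06)];print('side roller',len(Q),Q.mean(0),Q.min(0),Q.max(0))
E
python3 m.py
```

```text
jig rect ((600.4775390625, 109.68214416503906), (99.50428009033203, 397.3186340332031), 4.256607532501221) [[536.11743 304.1007 ]
 [565.6078  -92.12198]
 [664.83765 -84.73642]
 [635.3473  311.48627]]
small shaft len 0.22144801760723218 mid [ 0.44040061 -0.32105781] ang 170.05491062930255
  sleeve 0.12735526354343837 0.030302644023207988 mean [ 0.44214469 -0.31925167  0.052     ] depth z [0.04913645 0.05584455 0.06280219]
big shaft len 0.3182436739993615 mid [ 0.36187313 -0.5826645 ] ang 29.06637207787432
  sleeve 0.30196418376761436 0.053967370291687904 mean [ 0.3618826  -0.57545417  0.04      ] depth z [0.00261647 0.04313647 0.05258422]
side roller 103 [ 0.42630326 -0.31668461  0.0469836 ] [ 0.33034179 -0.34432684  0.04055691] [ 0.54473535 -0.29462255  0.05177554]
```

```bash
cat > plan.py <<'E'
from h import *
def plan(p0,yaw0,path,n,dyaw,ramp=3,dec=4):
    """path(s)->xyz world, s 0..1; dyaw deg total world; tool down. prints rows"""
    w=np.ones(n);k=min(ramp,n//2)
    for i in range(k): w[i]*=(i+1)/(k+1);w[-1-i]*=(i+1)/(k+1)
    s=np.cumsum(w)/w.sum();R0=Ro.from_euler('xyz',[np.pi,0,yaw0]);p=np.array(p0,float);R=R0;a=0
    out=[]
    for i in range(n):
        sh=np.round(R.inv().apply(path(s[i])-p),dec);tz=np.round(-dyaw*s[i]-a,1)
        p=p+R.apply(sh);a+=tz;R=R*Ro.from_euler('z',tz,degrees=True)
        out.append([list(map(float,sh)),float(tz)])
    for j in range(0,n,8):
        print('['+', '.join(f"[[{x[0][0]:g},{x[0][1]:g},{x[0][2]:g}],[0,0,{x[1]:g}],G]" for x in out[j:j+8])+']')
    print('end',p,np.degrees(R.as_euler('xyz')),'max',max(np.linalg.norm(x[0]) for x in out))
E
python3 - <<'E'
from plan import *
s=arm.get_state();p0=s['eef_pos'];tgt=np.array([.44,-.321])
a0=np.arctan2(p0[1],p0[0]);a1=np.arctan2(tgt[1],tgt[0]);r0=np.hypot(*p0[:2]);r1=np.hypot(*tgt)
def path(t):
    a=a0+(a1-a0)*t;r=r0+(r1-r0)*t;return np.array([r*np.cos(a),r*np.sin(a),p0[2]-.005*t])
plan(p0,s['ee_rot'][2],path,32,-174.2,dec=3)
E
```

```text
[[[0.001,-0.011,0],[0,0,1.5],G], [[0.003,-0.023,0],[0,0,3],G], [[0.003,-0.033,0],[0,0,4.5],G], [[0.003,-0.044,0],[0,0,6],G], [[0.002,-0.044,0.001],[0,0,6],G], [[0,-0.044,-0],[0,0,6],G], [[-0.002,-0.044,-0],[0,0,6],G], [[-0.003,-0.043,0],[0,0,6],G]]
[[[-0.004,-0.043,0],[0,0,6.1],G], [[-0.007,-0.042,0],[0,0,6],G], [[-0.008,-0.041,0.001],[0,0,6],G], [[-0.009,-0.041,-0],[0,0,6],G], [[-0.011,-0.041,-0],[0,0,6],G], [[-0.012,-0.039,0],[0,0,6],G], [[-0.014,-0.039,0],[0,0,6],G], [[-0.015,-0.038,0],[0,0,6],G]]
[[[-0.016,-0.037,0.001],[0,0,6],G], [[-0.018,-0.037,-0],[0,0,6],G], [[-0.019,-0.035,0],[0,0,6],G], [[-0.019,-0.034,0],[0,0,6],G], [[-0.022,-0.033,0],[0,0,6],G], [[-0.022,-0.033,0.001],[0,0,6],G], [[-0.023,-0.031,-0],[0,0,6],G], [[-0.024,-0.03,-0],[0,0,6.1],G]]
[[[-0.025,-0.029,0],[0,0,6],G], [[-0.026,-0.028,0],[0,0,6],G], [[-0.026,-0.026,0],[0,0,6],G], [[-0.028,-0.025,0.001],[0,0,6],G], [[-0.028,-0.024,-0],[0,0,6],G], [[-0.022,-0.017,-0],[0,0,4.5],G], [[-0.015,-0.011,-0],[0,0,3],G], [[-0.007,-0.005,0],[0,0,1.5],G]]
end [ 0.44031471 -0.32060489  0.22083896] [-180.            0.           80.05129197] max 0.04410215414239989
```

Emit:
step_arm(
  targets=[
    [[0.001,-0.011,0],[0,0,1.5],1],
    [[0.003,-0.023,0],[0,0,3],1],
    [[0.003,-0.033,0],[0,0,4.5],1],
    [[0.003,-0.044,0],[0,0,6],1],
    [[0.002,-0.044,0.001],[0,0,6],1],
    [[0,-0.044,0],[0,0,6],1],
    [[-0.002,-0.044,0],[0,0,6],1],
    [[-0.003,-0.043,0],[0,0,6],1],
  ],
)

```text
t: 0.95
eef_pos: [0.4213, 0.4896, 0.2253]
ee_rot: [-3.141, -0.0, -2.532]
force: [0.3, 0.7, 0.2]
width: 0.0875
```

Emit:
step_arm(
  targets=[
    [[-0.004,-0.043,0],[0,0,6.1],1],
    [[-0.007,-0.042,0],[0,0,6],1],
    [[-0.008,-0.041,0.001],[0,0,6],1],
    [[-0.009,-0.041,0],[0,0,6],1],
    [[-0.011,-0.041,0],[0,0,6],1],
    [[-0.012,-0.039,0],[0,0,6],1],
    [[-0.014,-0.039,0],[0,0,6],1],
    [[-0.015,-0.038,0],[0,0,6],1],
  ],
)

```text
t: 1.75
eef_pos: [0.5769, 0.1973, 0.2244]
ee_rot: [-3.141, -0.0, 2.912]
force: [1.0, -0.9, -0.0]
width: 0.0876
```

Emit:
step_arm(
  targets=[
    [[-0.016,-0.037,0.001],[0,0,6],1],
    [[-0.018,-0.037,0],[0,0,6],1],
    [[-0.019,-0.035,0],[0,0,6],1],
    [[-0.019,-0.034,0],[0,0,6],1],
    [[-0.022,-0.033,0],[0,0,6],1],
    [[-0.022,-0.033,0.001],[0,0,6],1],
    [[-0.023,-0.031,0],[0,0,6],1],
    [[-0.024,-0.03,0],[0,0,6.1],1],
  ],
)

```text
t: 2.55
eef_pos: [0.5621, -0.115, 0.2224]
ee_rot: [-3.141, 0.0, 2.072]
force: [0.6, -0.2, 0.4]
width: 0.0871
```

Emit:
step_arm(
  targets=[
    [[-0.025,-0.029,0],[0,0,6],1],
    [[-0.026,-0.028,0],[0,0,6],1],
    [[-0.026,-0.026,0],[0,0,6],1],
    [[-0.028,-0.025,0.001],[0,0,6],1],
    [[-0.028,-0.024,0],[0,0,6],1],
    [[-0.022,-0.017,0],[0,0,4.5],1],
    [[-0.015,-0.011,0],[0,0,3],1],
    [[-0.007,-0.005,0],[0,0,1.5],1],
  ],
)

```text
t: 3.35
eef_pos: [0.4389, -0.3217, 0.2216]
ee_rot: [-3.141, 0.0, 1.393]
force: [1.0, 0.6, 0.3]
width: 0.0879
```

Run:
```python
from h import *
s,p,d=shot('wrist','w1');print(s)
```

```text
{'t': 3.35, 'q': array([-2.72339085e-01,  1.47436726e-01, -2.84929488e-01,  3.05808138e-05,
       -1.13859949e+00, -1.47665427e+00]), 'qd': array([-0.11951485, -0.01566695, -0.01825103, -0.002154  ,  0.00944854,
       -0.10434075]), 'joint_efforts': array([  0.28226221, -40.34990072,  28.18744361,   6.75849795,
        -0.11498606,   0.04523457]), 'eef_pos': array([ 0.43889039, -0.32172275,  0.22157962]), 'ee_rot': array([-3.14142141e+00,  1.17215137e-05,  1.39261212e+00]), 'force': array([0.97015997, 0.56789725, 0.32220966]), 'moment': array([ 0.04762134, -0.18749533,  0.00750712]), 'width': 0.08790522748411092}
```

View pics/w1.png

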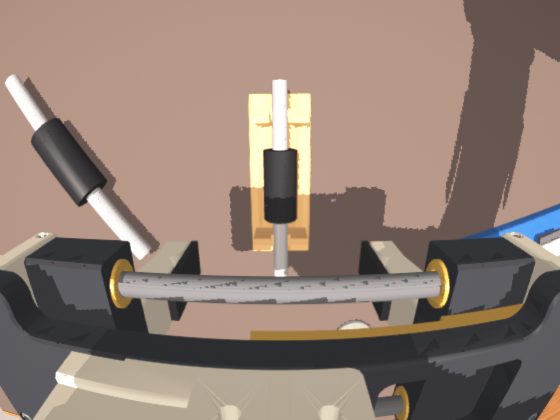

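```bash
cat > mr.py <<'E'
from h import *
import sys
def roller(tag,st,box):
    z=np.load(f'pics/{tag}.npz');p,d=z['p'],z['d'];C=cloud('wrist',d,st)
    H,S,V=cv2.split(cv2.cvtColor(p,cv2.COLOR_RGB2HSV));u0,u1,v0,v1=box
    M=np.zeros((420,560),bool);M[v0:v1,u0:u1]=1;M&=(C[...,2]>.035)&(d>0)
    bk=M&(V<60);wt=M&(S<50)&(V>90)
    for n,m,h in(('sleeve',bk,.018),('shaft',wt,.008)):
        Q=C[m];c=Q[:,:2].mean(0);a=np.linalg.svd(Q[:,:2]-c)[2][0];t=(Q[:,:2]-c)@a;nn=(Q[:,:2]-c)@[-a[1],a[0]]
        print(n,m.sum(),'c',c+a*(t.max()+t.min())/2,'len',np.ptp(t),'wid',np.ptp(nn),'ang',np.degrees(np.arctan2(a[1],a[0]))%180,'ztop',np.percentile(Q[:,2],90),'axis z',np.percentile(Q[:,2],90)-h, 'ends',c+a*t.max(),c+a*t.min())
    # edges from rays, axis height
    v,u=np.nonzero(wt|bk);rows=[v0+5,v0+30,v0+60,v0+90,v0+120]
    for r in rows:
        k=u[v==r]
        if len(k): P=onz('wrist',[[k.min()-.5,r],[k.max()+.5,r]],.042,st);print(r,k.min(),k.max(),P.mean(0)[:2])
E
python3 - <<'E'
from mr import *
st={'eef_pos':np.array([ 0.43889039, -0.32172275,  0.22157962]),'ee_rot':np.array([-3.14142141e+00,  1.17215137e-05,  1.39261212e+00])}
roller('w1',st,(255,305,75,282))
print(proj('wrist',[[.439,-.3217,.042]],st))
E
```

```text
sleeve 1015 c [ 0.44003358 -0.32018296] len 0.0756629313367239 wid 0.03593140848267207 ang 166.91226281137276 ztop 0.05941185350036092 axis z 0.04141185350036092 ends [ 0.47688235 -0.32874963] [ 0.40318481 -0.3116163 ]
shaft 2385 c [ 0.43983697 -0.32174297] len 0.21821434778912108 wid 0.049952939223551825 ang 170.2096787903351 ztop 0.300202082542785 axis z 0.292202082542785 ends [ 0.54735517 -0.34029588] [ 0.33231876 -0.30319005]
80 272 286 [ 0.33225545 -0.30318851]
105 272 286 [ 0.35790539 -0.30781207]
135 273 286 [ 0.38868596 -0.31283638]
165 265 295 [ 0.41983929 -0.31791042]
195 265 295 [ 0.45189828 -0.32366799]
[[279.6794065  183.11260433]]
```

The wanted roller is the small one at wrist pixel (280,186): it measures 218 mm long with a 76 × 36 mm sleeve. The loose one at (70,160) measures about 318 mm. The tool is aligned with the small roller, so I'm descending.

Emit:
step_arm(
  targets=[
    [[0,0,0.012],[0,0,0],1],
    [[0,0,0.03],[0,0,0],1],
    [[0,0,0.04],[0,0,0],1],
    [[0,0,0.04],[0,0,0],1],
    [[0,0,0.035],[0,0,0],1],
    [[0,0,0.022],[0,0,0],1],
    [[0,0,0.012],[0,0,0],1],
    [[0,0,0.006],[0,0,0],1],
  ],
  grip_force=20,
)

```text
t: 4.2
eef_pos: [0.4403, -0.3195, 0.0231]
ee_rot: [-3.14, -0.0, 1.399]
force: [0.4, -0.0, 0.0]
width: 0.0876
```

Emit:
step_arm(
  targets=[
    [[0,0,0],[0,0,0],0],
    [[0,0,0],[0,0,0],-0.5],
    [[0,0,0],[0,0,0],-1],
    [[0,0,0],[0,0,0],-1],
    [[0,0,0],[0,0,0],-1],
    [[0,0,0],[0,0,0],-1],
    [[0,0,0],[0,0,0],-1],
    [[0,0,0],[0,0,0],-1],
  ],
)

```text
t: 5.0
eef_pos: [0.4405, -0.3204, 0.0247]
ee_rot: [3.141, 0.0, 1.397]
force: [-0.1, -0.1, 2.5]
width: 0.0352
```

Run:
```python
from h import *
s=arm.get_state();print(s)
```

```text
{'t': 5.0, 'q': array([-2.68850669e-01,  3.65505867e-01, -5.16497092e-01,  1.23090026e-04,
       -6.88587809e-01, -1.47564723e+00]), 'qd': array([-1.20228198e-03, -3.09047802e-05,  1.61105451e-03,  6.14998316e-04,
       -1.05676445e-03,  5.87641379e-04]), 'joint_efforts': array([ 5.25181415e-02, -4.81837857e+01,  1.94170779e+01,  4.55730200e+00,
        9.50365188e-02,  2.65154277e-02]), 'eef_pos': array([ 0.44052022, -0.32035012,  0.0247287 ]), 'ee_rot': array([3.14139546e+00, 9.74117088e-05, 1.39718979e+00]), 'force': array([-0.05440353, -0.14333171,  2.54593403]), 'moment': array([ 0.09582455, -0.05274238,  0.05244005]), 'width': 0.03523066411295928}
```

Emit:
step_arm(
  targets=[
    [[0,0,-0.006],[0,0,0],-1],
    [[0,0,-0.015],[0,0,0],-1],
    [[0,0,-0.028],[0,0,0],-1],
    [[0,0,-0.034],[0,0,0],-1],
    [[0,0,-0.034],[0,0,0],-1],
    [[0,0,-0.028],[0,0,0],-1],
    [[0,0,-0.015],[0,0,0],-1],
    [[0,0,-0.005],[0,0,0],-1],
  ],
  grip_force=25,
)

```text
t: 5.8
eef_pos: [0.4409, -0.3204, 0.1915]
ee_rot: [3.139, 0.0, 1.397]
force: [0.0, 0.1, -2.5]
width: 0.0353
```

Run:
```python
from mr import *
s,p,d=shot('wrist','w2');print(s['t'],s['eef_pos'],s['ee_rot'],s['force'],s['width'])
```

```text
5.8 [ 0.44093855 -0.32036179  0.19147646] [3.13891990e+00 2.47555597e-04 1.39731446e+00] [ 0.04891428  0.07520045 -2.48166941] 0.03532148535593646
```

View pics/w2.png

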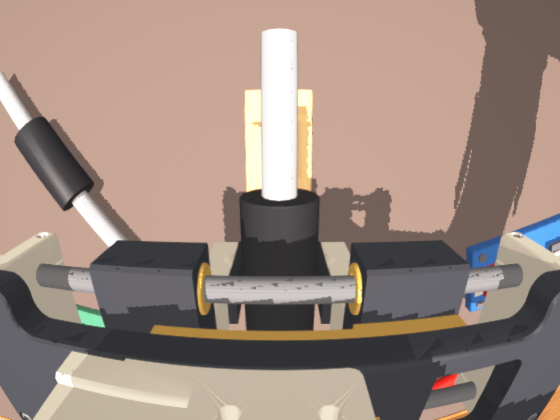

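```bash
cat > held.py <<'E'
from h import *
def held(tag,box=(255,305,20,215)):
    I={'eef_pos':np.zeros(3),'ee_rot':np.zeros(3)}
    z=np.load(f'pics/{tag}.npz');p,d=z['p'],z['d'];C=cloud('wrist',d,I) # tool frame
    H,S,V=cv2.split(cv2.cvtColor(p,cv2.COLOR_RGB2HSV));u0,u1,v0,v1=box
    M=np.zeros((420,560),bool);M[v0:v1,u0:u1]=1;M&=(d>0)&(C[...,2]<.03)
    wt=M&(S<60)&(V>120)
    Q=C[wt];b=np.arange(-.115,-.035,.01)
    for y0 in b:
        q=Q[(Q[:,1]>=y0)&(Q[:,1]<y0+.01)]
        if len(q)>5: print(f"y {y0+.005:.3f} xmid {(q[:,0].max()+q[:,0].min())/2:.4f} w {np.ptp(q[:,0]):.4f} ztop {np.percentile(q[:,2],5):.4f} axis {np.percentile(q[:,2],5)+.008:.4f}")
    print('end y',Q[:,1].min(), 'ray end', onz('wrist',[[280,np.nonzero(wt)[0].min()-.5]],-.019,I))
    bk=M&(V<50);print('sleeve end y',C[bk][:,1].min())
E
python3 - <<'E'
from held import *
held('w2')
E
```

```text
y -0.110 xmid -0.0007 w 0.0158 ztop -0.0254 axis -0.0174
y -0.100 xmid -0.0008 w 0.0159 ztop -0.0253 axis -0.0173
y -0.090 xmid -0.0003 w 0.0158 ztop -0.0252 axis -0.0172
y -0.080 xmid -0.0008 w 0.0159 ztop -0.0254 axis -0.0174
y -0.070 xmid -0.0007 w 0.0159 ztop -0.0253 axis -0.0173
y -0.060 xmid -0.0005 w 0.0157 ztop -0.0253 axis -0.0173
y -0.050 xmid -0.0008 w 0.0153 ztop -0.0254 axis -0.0174
y -0.040 xmid -0.0009 w 0.0167 ztop -0.0255 axis -0.0175
end y -0.11008545143112355 ray end [[-1.02121827e-04 -1.11117567e-01 -1.90000000e-02]]
sleeve end y -0.03857720798921682
```

Run:
```python
from h import *
a=np.radians(94.26);ax=np.array([np.cos(a),np.sin(a)]);n=np.array([-ax[1],ax[0]])
for nm in('top','side'):
    z=np.load(f'pics/{nm}0.npz');p,d=z['p'],z['d'];C=cloud(nm,d)
    X=(C[...,:2]-[.6005,.1097])@ax;Y=(C[...,:2]-[.6005,.1097])@n;Z=C[...,2]
    M=(d>0)&(abs(X)<.21)&(abs(Y)<.06)&(Z>.03)
    for lo in np.arange(-.2,.2,.01):
        q=M&(X>=lo)&(X<lo+.01)
        if q.sum()>4: print(nm,f"X {lo:.2f} n {q.sum()} zmax {np.percentile(Z[q],95):.3f} Y {Y[q].min():.3f} {Y[q].max():.3f} hi: {Y[q&(Z>.05)].mean() if (q&(Z>.05)).any() else 0:.3f}")
```

```text
top X -0.18 n 34 zmax 0.037 Y -0.021 0.022 hi: 0.000
top X -0.17 n 73 zmax 0.098 Y -0.021 0.022 hi: 0.003
top X -0.16 n 20 zmax 0.097 Y -0.019 0.022 hi: 0.004
top X -0.12 n 36 zmax 0.076 Y -0.022 0.024 hi: 0.002
top X -0.11 n 47 zmax 0.076 Y -0.023 0.023 hi: 0.000
top X -0.10 n 34 zmax 0.052 Y -0.013 0.015 hi: -0.002
top X -0.09 n 33 zmax 0.052 Y -0.014 0.014 hi: -0.001
top X -0.08 n 35 zmax 0.051 Y -0.015 0.013 hi: -0.008
top X -0.07 n 41 zmax 0.049 Y -0.023 0.023 hi: -0.014
top X -0.06 n 55 zmax 0.051 Y -0.023 0.026 hi: 0.005
top X -0.05 n 60 zmax 0.049 Y -0.025 0.025 hi: 0.006
top X -0.04 n 53 zmax 0.050 Y -0.025 0.024 hi: -0.005
top X -0.03 n 55 zmax 0.050 Y -0.025 0.024 hi: 0.001
top X -0.02 n 53 zmax 0.049 Y -0.023 0.025 hi: 0.004
top X -0.01 n 31 zmax 0.050 Y -0.013 0.014 hi: 0.003
top X 0.00 n 33 zmax 0.051 Y -0.014 0.013 hi: 0.003
top X 0.01 n 38 zmax 0.050 Y -0.015 0.015 hi: -0.005
top X 0.02 n 64 zmax 0.075 Y -0.022 0.022 hi: 0.001
top X 0.03 n 44 zmax 0.076 Y -0.024 0.024 hi: -0.001
top X 0.09 n 7 zmax 0.080 Y -0.008 0.010 hi: 0.001
top X 0.10 n 36 zmax 0.085 Y -0.016 0.0
[... 974 characters left out ...]

side X -0.03 n 51 zmax 0.047 Y -0.024 0.023 hi: 0.000
side X -0.02 n 54 zmax 0.046 Y -0.024 0.025 hi: 0.000
side X -0.01 n 32 zmax 0.047 Y -0.013 0.014 hi: 0.000
side X 0.00 n 25 zmax 0.048 Y -0.013 0.014 hi: 0.000
side X 0.02 n 32 zmax 0.074 Y -0.023 0.024 hi: -0.000
side X 0.03 n 156 zmax 0.074 Y -0.023 0.024 hi: 0.001
side X 0.10 n 17 zmax 0.078 Y -0.015 0.015 hi: 0.001
side X 0.12 n 40 zmax 0.087 Y -0.024 0.024 hi: -0.002
side X 0.13 n 53 zmax 0.131 Y -0.024 0.025 hi: -0.000
side X 0.14 n 77 zmax 0.132 Y -0.024 0.025 hi: 0.001
side X 0.15 n 192 zmax 0.131 Y -0.024 0.024 hi: -0.000
side X 0.16 n 87 zmax 0.088 Y -0.025 0.024 hi: -0.001
side X 0.17 n 338 zmax 0.085 Y -0.025 0.025 hi: 0.000
```

Run:
```python
from h import *
a=np.radians(94.26);ax=np.array([np.cos(a),np.sin(a)]);n=np.array([-ax[1],ax[0]])
for nm in('top','side'):
    z=np.load(f'pics/{nm}0.npz');p,d=z['p'],z['d'];C=cloud(nm,d)
    X=(C[...,:2]-[.6005,.1097])@ax;Y=(C[...,:2]-[.6005,.1097])@n;Z=C[...,2]
    M=(d>0)&(abs(Y)<.03)
    for l,h,zl in((-.14,-.08,.055),(.0,.06,.055),(.09,.2,.1),(-.2,-.14,.08)):
        q=M&(X>l)&(X<h)&(Z>zl);print(nm,q.sum(),'X',X[q].min(),X[q].max(),'pct',np.percentile(X[q],[3,50,97]),'Y',Y[q].min(),Y[q].max(),'z',np.percentile(Z[q],[50,90,98]))
```

```text
top 66 X -0.1145005213170287 -0.101601559116394 pct [-0.11411497 -0.1083585  -0.10262449] Y -0.022520845783460006 0.023862002130453683 z [0.06900843 0.07558273 0.07821799]
top 72 X 0.025206255723716504 0.03792482299079047 pct [0.02548064 0.0310866  0.03761305] Y -0.024274802874556994 0.024194855165394564 z [0.06794041 0.07513289 0.0760805 ]
top 81 X 0.13481439838747605 0.15618451824541277 pct [0.13588351 0.14327542 0.15493431] Y -0.009313497311042012 0.011157566679822423 z [0.12871474 0.13417113 0.13698989]
top 67 X -0.16868339853517866 -0.15644524939841412 pct [-0.16860723 -0.16308814 -0.15705792] Y -0.0204012737214817 0.021679871941335662 z [0.09312062 0.09734409 0.10144883]
side 95 X -0.11738494746693243 -0.09978735177606893 pct [-0.11396861 -0.10578454 -0.10141752] Y -0.023346511433190723 0.023022123476544597 z [0.06522461 0.07250819 0.0748057 ]
side 123 X 0.02343133601067961 0.03875226650301554 pct [0.02566538 0.03475968 0.0380616 ] Y -0.022920490364817123 0.02378241797907395 z [0.06512453 0.073881   0.0754575 ]
side 138 X 0.13595048496990023 0.15828606188708846 pct [0.13804903 0.15478951 0.15749099] Y -0.00967991011659592 0.00986504918914637 z [0.12736516 0.13155022 0.13267251]
side 87 X -0.16886555751931603 -0.15299118823155491 pct [-0.1666575  -0.1586666  -0.15438835] Y -0.02111707006143268 0.022821120218296097 z [0.0914101  0.09477123 0.09638093]
```

Run:
```python
from plan import *
s=arm.get_state();p0=s['eef_pos'];tgt=np.array([.603,.0745])
a0=np.arctan2(p0[1],p0[0]);a1=np.arctan2(tgt[1],tgt[0]);r0=np.hypot(*p0[:2]);r1=np.hypot(*tgt)
def path(t):
    a=a0+(a1-a0)*t;r=r0+(r1-r0)*t;return np.array([r*np.cos(a),r*np.sin(a),p0[2]-.04*max(0,t-.5)/.5])
plan(p0,s['ee_rot'][2],path,24,184.26-np.degrees(s['ee_rot'][2]),dec=3)
```

```text
[[[0.004,0.003,0],[0,0,-1.2],G], [[0.008,0.005,0],[0,0,-2.5],G], [[0.012,0.009,0],[0,0,-3.7],G], [[0.016,0.013,0],[0,0,-5],G], [[0.015,0.013,0],[0,0,-5],G], [[0.015,0.014,0],[0,0,-4.9],G], [[0.014,0.014,0],[0,0,-5],G], [[0.013,0.016,0],[0,0,-5],G]]
[[[0.012,0.016,0],[0,0,-4.9],G], [[0.012,0.017,0],[0,0,-5],G], [[0.011,0.017,0],[0,0,-4.9],G], [[0.01,0.019,0],[0,0,-5],G], [[0.009,0.018,0.004],[0,0,-5],G], [[0.009,0.02,0.004],[0,0,-4.9],G], [[0.007,0.019,0.003],[0,0,-5],G], [[0.006,0.021,0.004],[0,0,-5],G]]
[[[0.006,0.02,0.004],[0,0,-4.9],G], [[0.004,0.021,0.004],[0,0,-5],G], [[0.003,0.021,0.004],[0,0,-4.9],G], [[0.003,0.022,0.003],[0,0,-5],G], [[0.001,0.022,0.004],[0,0,-5],G], [[-0,0.016,0.003],[0,0,-3.7],G], [[-0,0.011,0.002],[0,0,-2.5],G], [[-0.001,0.005,0.001],[0,0,-1.2],G]]
end [0.60315779 0.07418751 0.15101574] [ 1.80000000e+02  1.27222187e-14 -1.75746388e+02] max 0.022405356502408078
```

Emit:
step_arm(
  targets=[
    [[0.004,0.003,0],[0,0,-1.2],-1],
    [[0.008,0.005,0],[0,0,-2.5],-1],
    [[0.012,0.009,0],[0,0,-3.7],-1],
    [[0.016,0.013,0],[0,0,-5],-1],
    [[0.015,0.013,0],[0,0,-5],-1],
    [[0.015,0.014,0],[0,0,-4.9],-1],
    [[0.014,0.014,0],[0,0,-5],-1],
    [[0.013,0.016,0],[0,0,-5],-1],
  ],
)

```text
t: 6.65
eef_pos: [0.5207, -0.2158, 0.1881]
ee_rot: [-3.139, -0.001, 1.967]
force: [0.0, -0.1, -2.4]
width: 0.0355
```

Emit:
step_arm(
  targets=[
    [[0.012,0.016,0],[0,0,-4.9],-1],
    [[0.012,0.017,0],[0,0,-5],-1],
    [[0.011,0.017,0],[0,0,-4.9],-1],
    [[0.01,0.019,0],[0,0,-5],-1],
    [[0.009,0.018,0.004],[0,0,-5],-1],
    [[0.009,0.02,0.004],[0,0,-4.9],-1],
    [[0.007,0.019,0.003],[0,0,-5],-1],
    [[0.006,0.021,0.004],[0,0,-5],-1],
  ],
)

```text
t: 7.45
eef_pos: [0.5847, -0.0626, 0.173]
ee_rot: [-3.14, -0.002, 2.66]
force: [0.1, -0.6, -2.9]
width: 0.0354
```

Emit:
step_arm(
  targets=[
    [[0.006,0.02,0.004],[0,0,-4.9],-1],
    [[0.004,0.021,0.004],[0,0,-5],-1],
    [[0.003,0.021,0.004],[0,0,-4.9],-1],
    [[0.003,0.022,0.003],[0,0,-5],-1],
    [[0.001,0.022,0.004],[0,0,-5],-1],
    [[0,0.016,0.003],[0,0,-3.7],-1],
    [[0,0.011,0.002],[0,0,-2.5],-1],
    [[-0.001,0.005,0.001],[0,0,-1.2],-1],
  ],
)

```text
t: 8.25
eef_pos: [0.6023, 0.0754, 0.1483]
ee_rot: [-3.141, -0.002, -3.064]
force: [-0.5, -0.3, -3.6]
width: 0.0353
```

Emit:
step_arm(
  targets=[
    [[0,0,0],[0,0,0],-1],
    [[0,0,0],[0,0,0],-1],
    [[0,0,0],[0,0,0],-1],
    [[0,0,0],[0,0,0],-1],
    [[0,0,0],[0,0,0],-1],
    [[0,0,0],[0,0,0],-1],
    [[0,0,0],[0,0,0],-1],
    [[0,0,0],[0,0,0],-1],
  ],
)

```text
t: 9.05
eef_pos: [0.6029, 0.0742, 0.1496]
ee_rot: [3.142, 0.0, -3.067]
force: [0.8, 0.4, -3.5]
width: 0.0353
```

Run:
```python
from held import *
s,p,d=shot('wrist','w3');print({k:(v if k in('eef_pos','ee_rot') else np.round(v,3)) for k,v in s.items()})
held('w3')
shot('top','t3');shot('side','s3')
```

```text
{'t': np.float64(9.05), 'q': array([ 0.444,  0.308, -0.247, -0.   , -1.015, -0.37 ]), 'qd': array([-0.   , -0.   , -0.   ,  0.001, -0.003,  0.   ]), 'joint_efforts': array([-4.3000e-02, -5.3246e+01,  2.7689e+01,  6.8270e+00,  3.0000e-03,
       -1.0000e-03]), 'eef_pos': array([0.602854  , 0.07419718, 0.14958495]), 'ee_rot': array([ 3.14155067e+00,  3.10628351e-05, -3.06744895e+00]), 'force': array([ 0.848,  0.409, -3.536]), 'moment': array([ 0.06 , -0.09 ,  0.049]), 'width': np.float64(0.035)}
y -0.110 xmid -0.0013 w 0.0157 ztop -0.0253 axis -0.0173
y -0.100 xmid -0.0013 w 0.0158 ztop -0.0254 axis -0.0174
y -0.090 xmid -0.0009 w 0.0158 ztop -0.0254 axis -0.0174
y -0.080 xmid -0.0014 w 0.0158 ztop -0.0252 axis -0.0172
y -0.070 xmid -0.0011 w 0.0156 ztop -0.0253 axis -0.0173
y -0.060 xmid -0.0011 w 0.0157 ztop -0.0252 axis -0.0172
y -0.050 xmid -0.0011 w 0.0159 ztop -0.0253 axis -0.0173
y -0.040 xmid -0.0017 w 0.0174 ztop -0.0343 axis -0.0263
end y -0.11175428369649983 ray end [[-0.00070925 -0.11313145 -0.019     ]]
sleeve end y -0.04050342919833925
```

View pics/w3.png

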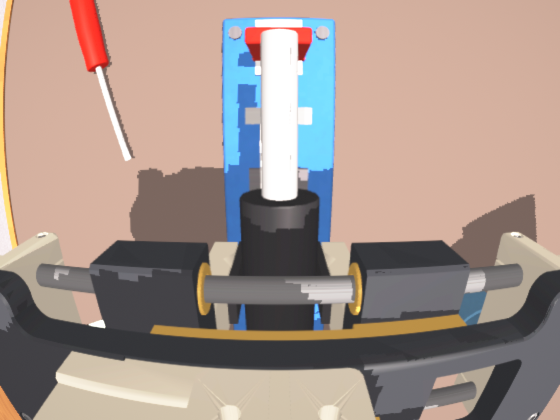

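View pics/s3.png

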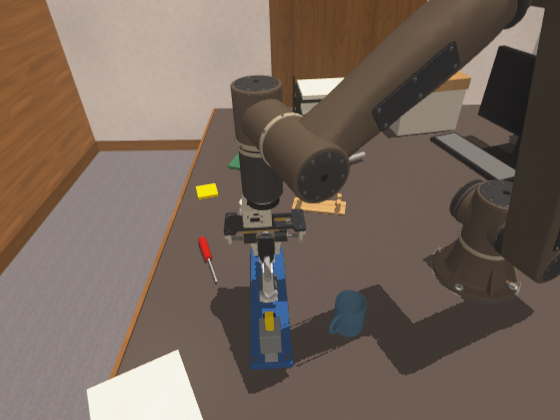

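Run:
```python
from h import *
I={'eef_pos':np.zeros(3),'ee_rot':np.zeros(3)}
z=np.load('pics/w3.npz');p,d=z['p'],z['d'];C=cloud('wrist',d,I)
H,S,V=cv2.split(cv2.cvtColor(p,cv2.COLOR_RGB2HSV))
X,Y,Z=C[...,0],C[...,1],.1496-C[...,2]
bl=(H>100)&(H<125)&(S>150)&(V>50)&(abs(Z-.02)<.01)
for r in range(30,240,15):
    u=np.nonzero(bl[r,200:360])[0]+200
    if len(u): 
        q=onz('wrist',[[u.min()-.5,r],[u.max()+.5,r]],.1496-.02,I);print(r,u.min(),u.max(),'y %.4f x %.4f %.4f mid %.4f'%(q[0,1],q[0,0],q[1,0],q[:,0].mean()))
# V block: gray, z .05-.08
g=(abs(X)<.03)&(Z>.06)&(Z<.085)&(Y>-.10)&(Y<-.04)&(abs(X)>.009)
print('vblock',g.sum(),'x',X[g].min(),X[g].max(),'y',np.percentile(Y[g],[2,50,98]),'z',np.percentile(Z[g],[50,90,98]))
rd=((H<6)|(H>174))&(S>150)&(V>80)&(Z>.03)&(Z<.11)&(abs(X)<.04)
t=rd&(Z>.09);print('stop top',t.sum(),'x',X[t].min(),X[t].max(),'y',np.percentile(Y[t],[2,50,98]),'z',np.percentile(Z[t],[50,98]))
f=rd&(Z<.085);print('stop low',f.sum(),'y',np.percentile(Y[f],[2,50,98]) if f.any() else 0)
```

```text
30 223 224 y -0.1528 x -0.0510 -0.0492 mid -0.0501
45 223 224 y -0.1387 x -0.0509 -0.0491 mid -0.0500
60 223 251 y -0.1248 x -0.0508 -0.0252 mid -0.0380
75 223 223 y -0.1111 x -0.0508 -0.0499 mid -0.0504
90 223 255 y -0.0976 x -0.0509 -0.0218 mid -0.0363
105 223 257 y -0.0842 x -0.0510 -0.0201 mid -0.0356
120 223 243 y -0.0708 x -0.0513 -0.0325 mid -0.0419
135 224 258 y -0.0573 x -0.0506 -0.0194 mid -0.0350
150 238 258 y -0.0436 x -0.0383 -0.0196 mid -0.0289
165 225 258 y -0.0302 x -0.0505 -0.0197 mid -0.0351
180 225 331 y -0.0163 x -0.0510 0.0464 mid -0.0023
195 226 330 y -0.0022 x -0.0507 0.0460 mid -0.0023
210 227 329 y 0.0123 x -0.0504 0.0457 mid -0.0023
225 227 329 y 0.0271 x -0.0511 0.0464 mid -0.0024
vblock 467 x -0.025873396678652037 0.021925381293127 y [-0.07995975 -0.07481188 -0.06909943] z [0.07327369 0.0755387  0.07638396]
stop top 512 x -0.02340164052789043 0.01957462402554484 y [-0.13348465 -0.12857069 -0.12282539] z [0.09468849 0.09614397]
stop low 186 y [-0.12331356 -0.12288271 -0.12236446]
```

Run:
```python
from h import *
a=np.radians(94.26);ax=np.array([np.cos(a),np.sin(a)]);n=np.array([-ax[1],ax[0]])
for nm in('top','side'):
    z=np.load(f'pics/{nm}0.npz');p,d=z['p'],z['d'];C=cloud(nm,d)
    X=(C[...,:2]-[.6005,.1097])@ax+.0383;Y=(C[...,:2]-[.6005,.1097])@n;Z=C[...,2]
    for lo,hi in((-.03,-.016),(-.0135,.0135),(.016,.03)):
        q=(d>0)&(abs(X)<.025)&(Y>lo)&(Y<hi);print(nm,lo,np.percentile(Z[q],[5,25,50,75,95]).round(4))
I={'eef_pos':np.zeros(3),'ee_rot':np.zeros(3)}
z=np.load('pics/w3.npz');C=cloud('wrist',z['d'],I);X,Y,Z=C[...,0]+.002,C[...,1]+.0045,.1496-C[...,2]
for lo,hi in((-.03,-.016),(.016,.03)):
    for y0 in np.arange(-.06,.0,.01):
        q=(z['d']>0)&(X>lo)&(X<hi)&(Y>y0)&(Y<y0+.01)&(Z<.09)
        if q.sum()>3: print(lo,y0,q.sum(),np.percentile(Z[q],[5,50,95]).round(4))
```

```text
top -0.03 [0.0185 0.0326 0.0363 0.0383 0.0431]
top -0.0135 [0.0389 0.043  0.0454 0.0476 0.0506]
top 0.016 [0.0149 0.0192 0.0336 0.0372 0.0413]
side -0.03 [0.018  0.0199 0.0348 0.0368 0.0382]
side -0.0135 [0.0424 0.044  0.045  0.0459 0.0475]
side 0.016 [0.0178 0.02   0.0351 0.0363 0.0384]
-0.03 -0.06 165 [0.0187 0.0199 0.0209]
-0.03 -0.049999999999999996 163 [0.0184 0.0197 0.021 ]
-0.03 -0.039999999999999994 169 [0.0185 0.0199 0.021 ]
-0.03 -0.029999999999999992 203 [0.0188 0.0205 0.0383]
-0.03 -0.01999999999999999 157 [0.0194 0.0371 0.0385]
-0.03 -0.009999999999999988 62 [0.0188 0.0205 0.0376]
0.016 -0.06 165 [0.0186 0.0197 0.0209]
0.016 -0.049999999999999996 165 [0.0185 0.0197 0.0208]
0.016 -0.039999999999999994 166 [0.0187 0.0197 0.0208]
0.016 -0.029999999999999992 193 [0.019  0.0202 0.0382]
0.016 -0.01999999999999999 159 [0.0192 0.037  0.0382]
0.016 -0.009999999999999988 53 [0.019  0.0206 0.0377]
```

Emit:
step_arm(
  targets=[
    [[-0.001,0,0.006],[0,0,0],-1],
    [[0,0,0.012],[0,0,0],-1],
    [[0,0,0.016],[0,0,0],-1],
    [[0,0,0.018],[0,0,0],-1],
    [[0,0,0.016],[0,0,0],-1],
    [[0,0,0.01],[0,0,0],-1],
    [[0,0,0.006],[0,0,0],-1],
    [[0,0,0.003],[0,0,0],-1],
  ],
)

```text
t: 10.0
eef_pos: [0.6037, 0.0742, 0.0618]
ee_rot: [-3.141, -0.001, -3.067]
force: [-0.1, 0.3, -2.5]
width: 0.035
```

Run:
```python
from h import *
s=arm.get_state();print(s['eef_pos'],s['ee_rot'],s['force'],s['moment'],s['qd'])
```

```text
[0.60367357 0.07421648 0.06180003] [-3.14123517e+00 -8.32013911e-04 -3.06726635e+00] [-0.08625741  0.32719799 -2.53306846] [ 0.10039083 -0.0331735  -0.00698841] [ 0.000459    0.01992028 -0.01637109  0.00389657  0.05303604  0.00179347]
```

Emit:
step_arm(
  targets=[
    [[0,0,0.001],[0,0,0],-1],
    [[0,0,0.001],[0,0,0],-1],
    [[0,0,0.001],[0,0,0],-1],
    [[0,0,0.001],[0,0,0],-1],
    [[0,0,0.001],[0,0,0],-1],
    [[0,0,0.001],[0,0,0],-1],
    [[0,0,0.001],[0,0,0],-1],
    [[0,0,0.001],[0,0,0],-1],
  ],
)

```text
t: 10.8
eef_pos: [0.6038, 0.0743, 0.0545]
ee_rot: [3.142, -0.0, -3.067]
force: [-0.6, 0.7, -3.0]
width: 0.0351
```

Run:
```python
from held import *
s,p,d=shot('wrist','w4');print(s['eef_pos'],s['ee_rot'],s['force'],s['moment'],s['width'])
held('w4')
```

```text
[0.60382183 0.07434015 0.05447932] [ 3.14157048e+00 -1.87355235e-05 -3.06729535e+00] [-0.57310613  0.72170517 -3.00361657] [ 0.07692283 -0.03637404 -0.0065353 ] 0.03509134177607014
y -0.110 xmid -0.0007 w 0.0238 ztop -0.0253 axis -0.0173
y -0.100 xmid -0.0014 w 0.0159 ztop -0.0253 axis -0.0173
y -0.090 xmid -0.0012 w 0.0153 ztop -0.0253 axis -0.0173
y -0.080 xmid -0.0009 w 0.0216 ztop -0.0253 axis -0.0173
y -0.070 xmid -0.0009 w 0.0250 ztop -0.0252 axis -0.0172
y -0.060 xmid -0.0009 w 0.0254 ztop -0.0251 axis -0.0171
y -0.050 xmid -0.0009 w 0.0256 ztop -0.0250 axis -0.0170
y -0.040 xmid -0.0009 w 0.0259 ztop -0.0254 axis -0.0174
end y -0.12312915949604955 ray end [[-0.00070929 -0.1131315  -0.019     ]]
sleeve end y -0.04047778105173569
```

View pics/w4.png

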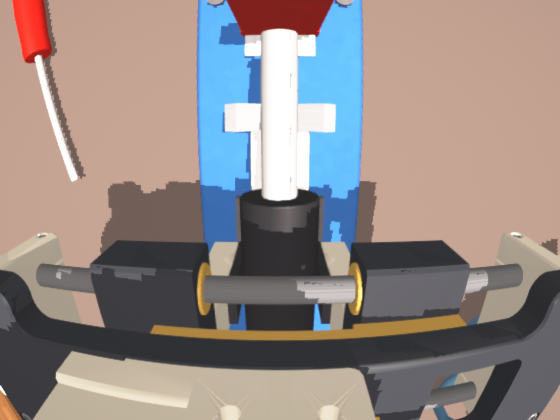

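Emit:
step_arm(
  targets=[
    [[0,0,0.0005],[0,0,0],-1],
    [[0,0,0.0005],[0,0,0],-1],
    [[0,0,0.0005],[0,0,0],-1],
    [[0,0,0.0005],[0,0,0],-1],
    [[0,0,0.0005],[0,0,0],-1],
    [[0,0,0],[0,0,0],-1],
    [[0,0,0],[0,0,0],-1],
    [[0,0,0],[0,0,0],-1],
  ],
)

```text
t: 11.65
eef_pos: [0.6039, 0.0743, 0.0521]
ee_rot: [3.142, 0.0, -3.067]
force: [-0.6, 0.4, -2.5]
width: 0.0354
```

Emit:
step_arm(
  targets=[
    [[0,0,0.0005],[0,0,0],-1],
    [[0,0,0.0005],[0,0,0],-1],
    [[0,0,0],[0,0,0],-1],
    [[0,0,0],[0,0,0],-1],
    [[0,0,0],[0,0,0],-1],
    [[0,0,0],[0,0,0],-1],
    [[0,0,0],[0,0,0],-1],
    [[0,0,0],[0,0,0],-1],
  ],
)

```text
t: 12.45
eef_pos: [0.604, 0.0744, 0.0512]
ee_rot: [3.142, 0.0, -3.067]
force: [-1.0, 0.3, 3.3]
width: 0.0353
```

Emit:
step_arm(
  targets=[
    [[0,0,-0.0005],[0,0,0],-1],
    [[0,0,0],[0,0,0],-1],
    [[0,0,0],[0,0,0],-1],
    [[0,0,0],[0,0,0],-1],
    [[0,0,0],[0,0,0],-1],
    [[0,0,0],[0,0,0],-1],
    [[0,0,0],[0,0,0],-1],
    [[0,0,0],[0,0,0],-1],
  ],
)

```text
t: 13.25
eef_pos: [0.6039, 0.0743, 0.0516]
ee_rot: [3.142, 0.0, -3.067]
force: [0.1, 0.5, 1.2]
width: 0.0353
```

Run:
```python
from held import *
s,p,d=shot('wrist','w5');print(s['eef_pos'],s['ee_rot'],s['force'],s['moment'],s['width'])
held('w5')
cv2.imwrite('pics/w5c.png',cv2.resize(p[20:215,180:380,::-1],None,fx=3,fy=3,interpolation=cv2.INTER_CUBIC))
```

```text
[0.60394743 0.07433878 0.05159013] [ 3.14154596e+00  1.81293585e-04 -3.06734970e+00] [0.07879924 0.52936083 1.16244456] [ 0.05417194 -0.11874026 -0.03884043] 0.035261764982136776
y -0.110 xmid -0.0009 w 0.0278 ztop -0.0254 axis -0.0174
y -0.100 xmid -0.0011 w 0.0153 ztop -0.0256 axis -0.0176
y -0.090 xmid -0.0012 w 0.0153 ztop -0.0256 axis -0.0176
y -0.080 xmid -0.0009 w 0.0213 ztop -0.0254 axis -0.0174
y -0.070 xmid -0.0009 w 0.0247 ztop -0.0254 axis -0.0174
y -0.060 xmid -0.0009 w 0.0249 ztop -0.0253 axis -0.0173
y -0.050 xmid -0.0009 w 0.0252 ztop -0.0252 axis -0.0172
y -0.040 xmid -0.0009 w 0.0255 ztop -0.0254 axis -0.0174
end y -0.1229223608635151 ray end [[-0.00070918 -0.1131315  -0.019     ]]
sleeve end y -0.04035805457354021
```

View pics/w5c.png

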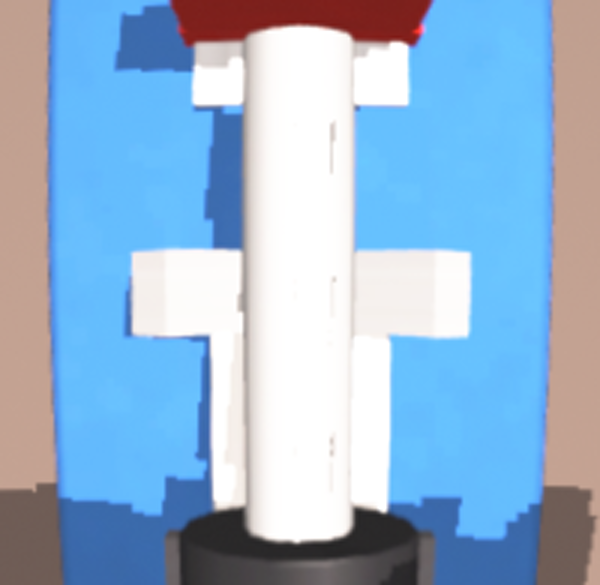

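Emit:
step_arm(
  targets=[
    [[0,0,0],[0,0,0],-0.15],
    [[0,0,0],[0,0,0],-0.1],
    [[0,0,0],[0,0,0],0],
    [[0,0,0],[0,0,0],0.2],
    [[0,0,0],[0,0,0],0.5],
    [[0,0,0],[0,0,0],0.7],
    [[0,0,0],[0,0,0],0.7],
    [[0,0,0],[0,0,0],0.7],
  ],
)

```text
t: 14.1
eef_pos: [0.6038, 0.0743, 0.0516]
ee_rot: [-3.142, -0.0, -3.067]
force: [-0.9, -1.0, 0.2]
width: 0.0731
```

Run:
```python
from held import *
s,p,d=shot('wrist','w6');print(s['eef_pos'],s['ee_rot'],s['force'],s['moment'],s['width'])
held('w6')
```

```text
[0.60384288 0.07432285 0.05156983] [-3.14158895e+00 -1.77740526e-05 -3.06729471e+00] [-0.92658579 -0.97130781  0.2441329 ] [ 0.11195824 -0.07513008  0.00702794] 0.0731230260119719
y -0.110 xmid -0.0009 w 0.0277 ztop -0.0253 axis -0.0173
y -0.100 xmid -0.0009 w 0.0158 ztop -0.0255 axis -0.0175
y -0.090 xmid -0.0009 w 0.0157 ztop -0.0255 axis -0.0175
y -0.080 xmid -0.0009 w 0.0212 ztop -0.0254 axis -0.0174
y -0.070 xmid -0.0009 w 0.0246 ztop -0.0254 axis -0.0174
y -0.060 xmid -0.0009 w 0.0249 ztop -0.0253 axis -0.0173
y -0.050 xmid -0.0009 w 0.0251 ztop -0.0253 axis -0.0173
y -0.040 xmid -0.0009 w 0.0254 ztop -0.0255 axis -0.0175
end y -0.12321683710250218 ray end [[-0.00070921 -0.11313151 -0.019     ]]
sleeve end y -0.040409394738042954
```

View pics/w6.png

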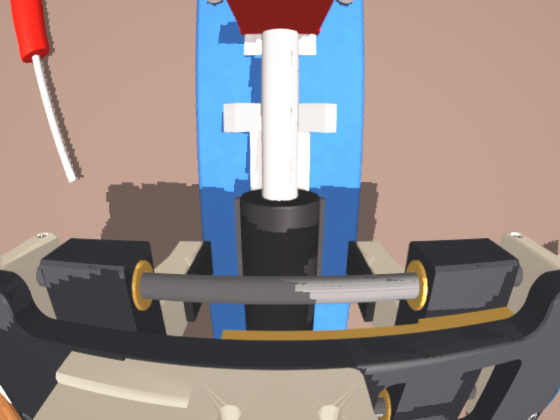

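Emit:
step_arm(
  targets=[
    [[0,0,-0.004],[0,0,0],0.8],
    [[0,0,-0.01],[0,0,0],0.8],
    [[0,0,-0.016],[0,0,0],0.8],
    [[0,0,-0.02],[0,0,0],0.8],
    [[0,0,-0.022],[0,0,0],0.8],
    [[0,0,-0.02],[0,0,0],0.8],
    [[0,0,-0.014],[0,0,0],0.8],
    [[0,0,-0.008],[0,0,0],0.8],
  ],
)

```text
t: 14.95
eef_pos: [0.6044, 0.0745, 0.1676]
ee_rot: [3.141, 0.002, -3.067]
force: [0.6, -0.2, -0.9]
width: 0.079
```

Emit:
step_arm(
  targets=[
    [[0,0.008,0],[0,0,0],0.5],
    [[0,0.02,0],[0,0,0],0.5],
    [[0,0.03,0],[0,0,0],0.5],
    [[0,0.035,0],[0,0,0],0.5],
    [[0,0.035,0],[0,0,0],0.5],
    [[0,0.028,0],[0,0,0],0.5],
    [[0,0.017,0],[0,0,0],0.5],
    [[0.0005,0.008,0],[0,0,0],0.5],
  ],
)

```text
t: 15.75
eef_pos: [0.5893, 0.2562, 0.1644]
ee_rot: [-3.141, -0.001, -3.066]
force: [0.2, -0.6, -0.3]
width: 0.0657
```

Run:
```python
from held import *
s,p,d=shot('wrist','w7');print(s['t'],s['eef_pos'],s['ee_rot'],s['force'],s['moment'],s['width'])
shot('side','s7')
I={'eef_pos':np.zeros(3),'ee_rot':np.zeros(3)};C=cloud('wrist',d,I)
H,S,V=cv2.split(cv2.cvtColor(p,cv2.COLOR_RGB2HSV))
m=(H>22)&(H<34)&(S>180)&(V>100)&(d>0)&(abs(C[...,0])<.05);q=C[m];z=s['eef_pos'][2]-q[:,2]
t=z>.125;print(m.sum(),t.sum(),q[t].min(0),q[t].max(0),z.max())
```

```text
15.75 [0.58925344 0.25620332 0.16440129] [-3.14072958e+00 -1.43937702e-03 -3.06590305e+00] [ 0.22525499 -0.55525591 -0.3218428 ] [0.01566903 0.00417523 0.04457585] 0.06572305004505846
1343 953 [-0.01200647 -0.0126357   0.03049334] [0.00706676 0.00796426 0.03937494] 0.13390794928292055
```

View pics/w7.png

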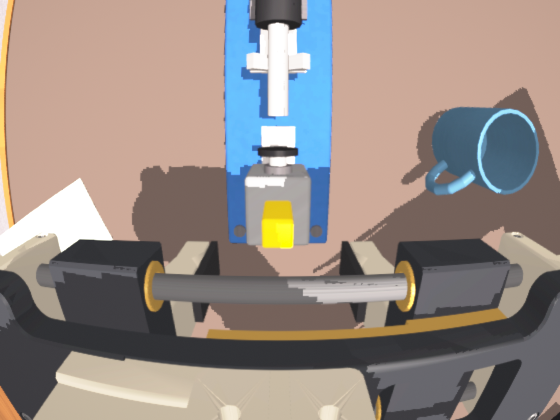

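View pics/s7.png

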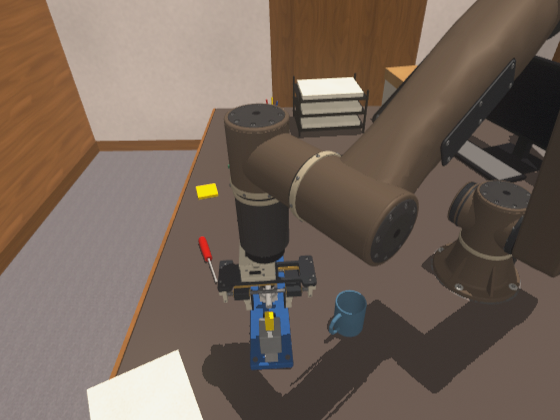

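Emit:
step_arm(
  targets=[
    [[-0.001,-0.0015,0.004],[0,0,0],0.5],
    [[0,0,0.009],[0,0,0],0.5],
    [[0,0,0.013],[0,0,0],0.5],
    [[0,0,0.014],[0,0,0],0.5],
    [[0,0,0.013],[0,0,0],0.5],
    [[0,0,0.009],[0,0,0],0.5],
    [[0,0,0.005],[0,0,0],0.5],
    [[0,0,0.002],[0,0,0],0.5],
  ],
  grip_force=30,
)

```text
t: 16.65
eef_pos: [0.5909, 0.2532, 0.0957]
ee_rot: [-3.141, -0.001, -3.067]
force: [0.6, -0.8, 0.1]
width: 0.0657
```

Emit:
step_arm(
  targets=[
    [[0,0,0],[0,0,0],0.2],
    [[0,0,0],[0,0,0],-0.2],
    [[0,0,0],[0,0,0],-0.5],
    [[0,0,0],[0,0,0],-1],
    [[0,0,0],[0,0,0],-1],
    [[0,0,0],[0,0,0],-1],
    [[0,0,0],[0,0,0],-1],
    [[0,0,0],[0,0,0],-1],
  ],
)

```text
t: 17.45
eef_pos: [0.5908, 0.2533, 0.0967]
ee_rot: [-3.142, -0.0, -3.067]
force: [-1.9, 0.3, 2.3]
width: 0.0198
```

```bash
cat > fs.py <<'E'
from h import *
a=np.radians(94.26);ax=np.array([np.cos(a),np.sin(a),0]);O=np.array([.6005,.1097,0])-.0383*ax
def rep():
    s=arm.get_state();F=s['force'];print('t %.2f'%s['t'],'jig x %.4f y %.4f z %.4f'%((s['eef_pos']-O)@ax,(s['eef_pos']-O)@[-ax[1],ax[0],0],s['eef_pos'][2]),'F along +x %.2f'%(F@ax),'F',F.round(2),'w %.4f'%s['width']);return s
E
python3 -c "
from fs import *
rep()"
```

```text
t 17.45 jig x 0.1823 y -0.0010 z 0.0967 F along +x 0.44 F [-1.9   0.3   2.33] w 0.0198
```

Emit:
step_arm(
  targets=[
    [[0,-0.001,0],[0,0,0],-1],
    [[0,-0.002,0],[0,0,0],-1],
    [[0,-0.003,0],[0,0,0],-1],
    [[0,-0.003,0],[0,0,0],-1],
    [[0,-0.003,0],[0,0,0],-1],
    [[0,-0.003,0],[0,0,0],-1],
    [[0,-0.002,0],[0,0,0],-1],
    [[0,-0.002,0],[0,0,0],-1],
  ],
)

```text
t: 18.25
eef_pos: [0.5921, 0.2369, 0.0967]
ee_rot: [3.138, 0.001, -3.067]
force: [-5.8, 11.1, 2.8]
width: 0.02
```

Run:
```python
from fs import *
rep()
s,p,d=shot('wrist','w8')
shot('side','s8')
```

```text
t 18.25 jig x 0.1658 y -0.0010 z 0.0967 F along +x 11.47 F [-5.83 11.07  2.76] w 0.0200
```

View pics/w8.png

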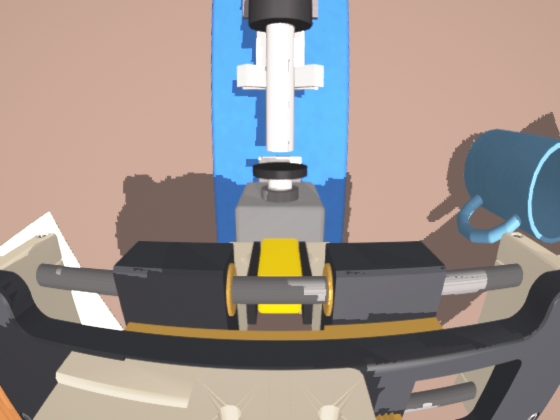

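```bash
cat > pl.py <<'E'
from fs import *
I={'eef_pos':np.zeros(3),'ee_rot':np.zeros(3)}
def meas(tag):
    z=np.load(f'pics/{tag}.npz');p,d=z['p'],z['d'];C=cloud('wrist',d,I);H,S,V=cv2.split(cv2.cvtColor(p,cv2.COLOR_RGB2HSV))
    X,Y,Z=C[...,0],C[...,1],C[...,2];zz=.0967-Z
    c=slice(271,289)
    for r in range(120,240,3):
        k=(d[r,c]>0); print(r,'Y %.4f z %.4f'%(np.median(Y[r,c]),np.median(zz[r,c])),'V',int(np.median(V[r,c])),'S',int(np.median(S[r,c])))
E
python3 -c "
from pl import *
meas('w8')"
```

```text
120 Y -0.0724 z 0.0760 V 255 S 0
123 Y -0.0707 z 0.0759 V 255 S 0
126 Y -0.0691 z 0.0761 V 255 S 0
129 Y -0.0674 z 0.0763 V 255 S 0
132 Y -0.0658 z 0.0762 V 255 S 0
135 Y -0.0641 z 0.0761 V 255 S 0
138 Y -0.0624 z 0.0761 V 255 S 0
141 Y -0.0608 z 0.0759 V 255 S 0
144 Y -0.0591 z 0.0759 V 255 S 0
147 Y -0.0575 z 0.0761 V 255 S 0
150 Y -0.0558 z 0.0760 V 255 S 0
153 Y -0.0472 z 0.0200 V 254 S 151
156 Y -0.0450 z 0.0202 V 223 S 46
159 Y -0.0433 z 0.0239 V 229 S 11
162 Y -0.0456 z 0.0534 V 92 S 14
165 Y -0.0455 z 0.0646 V 39 S 13
168 Y -0.0455 z 0.0750 V 37 S 10
171 Y -0.0454 z 0.0838 V 78 S 13
174 Y -0.0438 z 0.0838 V 89 S 12
177 Y -0.0421 z 0.0835 V 88 S 14
180 Y -0.0385 z 0.0744 V 251 S 4
183 Y -0.0367 z 0.0742 V 255 S 0
186 Y -0.0350 z 0.0742 V 255 S 0
189 Y -0.0332 z 0.0741 V 208 S 16
192 Y -0.0326 z 0.0787 V 101 S 15
195 Y -0.0307 z 0.0781 V 108 S 14
198 Y -0.0291 z 0.0787 V 108 S 14
201 Y -0.0274 z 0.0788 V 110 S 14
204 Y -0.0268 z 0.0829 V 131 S 8
207 Y -0.0261 z 0.0860 V 160 S 10
210 Y -0.0245 z 0.0864 V 173 S 9
213 Y -0.0229 z 0.0867 V 173 S 9
216 Y -0.0212 z 0.0869 V 173 S 9
219 Y -0.0193 z 0.0864 V 174 S 9
222 Y -0.0177 z 0.0868 V 175 S 9
225 Y -0.0159 z 0.0866 V 175 S 9
228 Y -0.0141 z 0.0865 V 173 S 9
231 Y -0.0125 z 0.0869 V 173 S 10
234 Y -0.0106 z 0.0865 V 173 S 10
237 Y -0.0087 z 0.0864 V 177 S 22
```

Emit:
step_arm(
  targets=[
    [[0.001,-0.002,0],[0,0,0],-1],
    [[0,-0.002,0],[0,0,0],-1],
    [[0,-0.002,0],[0,0,0],-1],
    [[0,-0.002,0],[0,0,0],-1],
    [[0,-0.002,0],[0,0,0],-1],
    [[0,-0.002,0],[0,0,0],-1],
    [[0,-0.002,0],[0,0,0],-1],
    [[0,-0.001,0],[0,0,0],-1],
  ],
)

```text
t: 19.15
eef_pos: [0.5931, 0.2227, 0.0967]
ee_rot: [3.137, 0.002, -3.066]
force: [-2.3, 13.4, -0.7]
width: 0.0199
```

```bash
cat >> pl.py <<'E'
def quick(tag):
    s=rep();st,p,d=shot('wrist',tag);C=cloud('wrist',d,I);V=p.max(2);c=slice(268,292)
    Y=C[:,c,1];zz=s['eef_pos'][2]-C[:,c,2];Vc=V[:,c]
    w=np.zeros((420,1),bool);w[100:240]=1
    f=w&(zz>.055)&(zz<.078)&(Vc<70)&(Y>-.06)&(Y<-.03);sh=w&(Vc>180)&(zz>.072)&(zz<.079)&(Y<-.043)
    car=w&(zz>.0845)&(zz<.09)&(Y>-.04)&(Y<-.01)&(Vc>140)
    a,b=(np.median(Y[f]) if f.sum()>10 else np.nan),Y[sh].max()
    print('face',a,f.sum(),'shaft end',b,'gap',a-b,'carriage edge',np.percentile(Y[car],1),'face-car',a-np.percentile(Y[car],1))
    t=w&(zz>.0815)&(zz<.086)&(Vc<120)&(Y<-.03);print('pad top rim',Y[t].min(),Y[t].max())
E
python3 -c "
from pl import *
quick('w9')"
```

```text
t 19.15 jig x 0.1515 y -0.0010 z 0.0967 F along +x 13.50 F [-2.34 13.37 -0.66] w 0.0199
face nan 8 shaft end -0.04477730562265955 gap nan carriage edge -0.0264608910445968 face-car nan
pad top rim -0.04469263851672709 -0.040228361789620116
```

View pics/w9.png

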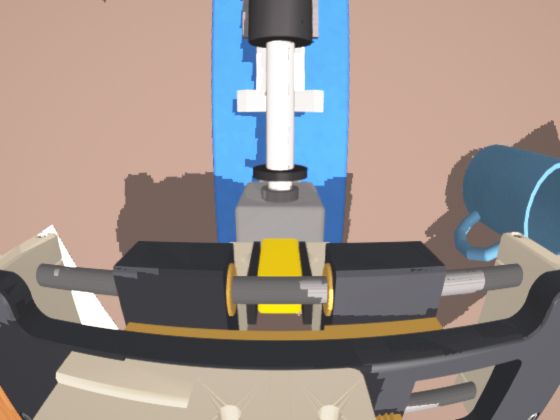

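Emit:
step_arm(
  targets=[
    [[0,-0.001,0],[0,0,0],-1],
    [[0,-0.001,0],[0,0,0],-1],
    [[0,-0.001,0],[0,0,0],-1],
    [[0,-0.001,0],[0,0,0],-1],
    [[0,-0.001,0],[0,0,0],-1],
    [[0,0,0],[0,0,0],-1],
    [[0,0,0],[0,0,0],-1],
    [[0,0,0],[0,0,0],-1],
  ],
)

```text
t: 20.0
eef_pos: [0.5934, 0.2176, 0.0967]
ee_rot: [3.138, 0.002, -3.066]
force: [-2.3, 12.5, -0.3]
width: 0.0196
```

```bash
python3 -c "
from pl import *
quick('w10')
s=np.load('pics/w8.npz');d=s['d'];C=cloud('wrist',d,I);V=s['p'].max(2);c=slice(268,292);Y=C[:,c,1];zz=.0967-C[:,c,2];Vc=V[:,c]
t=(zz>.0815)&(zz<.086)&(Vc<120)&(Y<-.03)&(Y>-.06);print('w8 rim',Y[t].min(),Y[t].max())
"
```

```text
t 20.00 jig x 0.1464 y -0.0010 z 0.0967 F along +x 12.60 F [-2.27 12.46 -0.26] w 0.0196
face nan 7 shaft end -0.04480152633652355 gap nan carriage edge -0.02639519723130007 face-car nan
pad top rim -0.044800946714173014 -0.04013097429456432
w8 rim -0.04563319021277351 -0.04121175023359919
```

Emit:
step_arm(
  targets=[
    [[0,-0.0005,0],[0,0,0],-1],
    [[0,-0.0005,0],[0,0,0],-1],
    [[0,-0.0005,0],[0,0,0],-1],
    [[0,-0.0005,0],[0,0,0],-1],
    [[0,0,0],[0,0,0],-1],
    [[0,0,0],[0,0,0],-1],
    [[0,0,0],[0,0,0],-1],
    [[0,0,0],[0,0,0],-1],
  ],
)

```text
t: 20.85
eef_pos: [0.5936, 0.2157, 0.0967]
ee_rot: [3.138, 0.002, -3.066]
force: [-3.5, 13.5, -0.7]
width: 0.02
```

```bash
python3 -c "
from pl import *
quick('w11')
"
```

```text
t 20.85 jig x 0.1445 y -0.0010 z 0.0967 F along +x 13.71 F [-3.47 13.49 -0.7 ] w 0.0200
face -0.04432683650212871 12 shaft end -0.044741194670231056 gap 0.0004143581681023481 carriage edge -0.026413315994554827 face-car -0.01791352050757388
pad top rim -0.04475508486216337 -0.040072377163360706
```

Emit:
step_arm(
  targets=[
    [[0,-0.0005,0],[0,0,0],-1],
    [[0,-0.0005,0],[0,0,0],-1],
    [[0,-0.0005,0],[0,0,0],-1],
    [[0,-0.0005,0],[0,0,0],-1],
    [[0,0,0],[0,0,0],-1],
    [[0,0,0],[0,0,0],-1],
    [[0,0,0],[0,0,0],-1],
    [[0,0,0],[0,0,0],-1],
  ],
)

```text
t: 21.7
eef_pos: [0.5937, 0.2143, 0.0967]
ee_rot: [3.137, 0.003, -3.066]
force: [-3.2, 16.1, -1.7]
width: 0.0197
```

```bash
python3 -c "
from pl import *
quick('w12')
"
```

```text
t 21.70 jig x 0.1431 y -0.0010 z 0.0967 F along +x 16.29 F [-3.15 16.1  -1.71] w 0.0197
face -0.04311767230840355 12 shaft end -0.04331561575599605 gap 0.00019794344759250376 carriage edge -0.02653028885887463 face-car -0.016587383449528918
pad top rim -0.04335654611718698 -0.03865016110604355
```

Emit:
step_arm(
  targets=[
    [[0,-0.0005,0],[0,0,0],-1],
    [[0,-0.0005,0],[0,0,0],-1],
    [[0,-0.0005,0],[0,0,0],-1],
    [[0,-0.0005,0],[0,0,0],-1],
    [[0,-0.0002,0],[0,0,0],-1],
    [[0,0,0],[0,0,0],-1],
    [[0,0,0],[0,0,0],-1],
    [[0,0,0],[0,0,0],-1],
  ],
)

```text
t: 22.55
eef_pos: [0.5938, 0.213, 0.0967]
ee_rot: [3.136, 0.003, -3.066]
force: [-4.4, 18.7, -0.6]
width: 0.0194
```

```bash
python3 -c "
from pl import *
quick('w13')
"
```

```text
t 22.55 jig x 0.1418 y -0.0010 z 0.0967 F along +x 18.93 F [-4.43 18.65 -0.65] w 0.0194
face nan 10 shaft end -0.043001895120285634 gap nan carriage edge -0.026499756591166015 face-car nan
pad top rim -0.04208181415782878 -0.037428213558692566
```

Emit:
step_arm(
  targets=[
    [[0,-0.0004,0],[0,0,0],-1],
    [[0,-0.0003,0],[0,0,0],-1],
    [[0,0,0],[0,0,0],-1],
    [[0,0,0],[0,0,0],-1],
    [[0,0,0],[0,0,0],-1],
    [[0,0,0],[0,0,0],-1],
    [[0,0,0],[0,0,0],-1],
    [[0,0,0],[0,0,0],-1],
  ],
)

```text
t: 23.4
eef_pos: [0.5939, 0.2126, 0.0967]
ee_rot: [3.135, 0.003, -3.066]
force: [-5.2, 20.4, -2.3]
width: 0.02
```

```bash
python3 -c "
from pl import *
quick('w14')
"
```

```text
t 23.40 jig x 0.1414 y -0.0010 z 0.0967 F along +x 20.68 F [-5.21 20.35 -2.32] w 0.0200
face -0.04130628179436706 13 shaft end -0.043036166933342807 gap 0.001729885138975748 carriage edge -0.0263747859795648 face-car -0.01493149581480226
pad top rim -0.041759730502043936 -0.036818171189713714
```

Emit:
step_arm(
  targets=[
    [[0.0004,0.0005,0],[0,0,0],-1],
    [[0.0004,0.0005,0],[0,0,0],-1],
    [[0,0.0005,0],[0,0,0],-1],
    [[0,0.0005,0],[0,0,0],-1],
    [[0,0,0],[0,0,0],-1],
    [[0,0,0],[0,0,0],-1],
    [[0,0,0],[0,0,0],-1],
    [[0,0,0],[0,0,0],-1],
  ],
)

```text
t: 24.25
eef_pos: [0.5938, 0.2127, 0.0967]
ee_rot: [3.137, 0.004, -3.066]
force: [1.7, 10.7, -3.2]
width: 0.0197
```

```bash
python3 -c "
from pl import *
quick('w15')
"
```

```text
t 24.25 jig x 0.1415 y -0.0010 z 0.0967 F along +x 10.58 F [ 1.66 10.73 -3.17] w 0.0197
face -0.04141321834387956 12 shaft end -0.043034183580693545 gap 0.001620965236813987 carriage edge -0.026582361931152414 face-car -0.014830856412727144
pad top rim -0.04181852149864724 -0.03691019678793596
```

Emit:
step_arm(
  targets=[
    [[-0.0002,0.0005,0],[0,0,0],-1],
    [[0,0.0005,0],[0,0,0],-1],
    [[0,0.0004,0],[0,0,0],-1],
    [[0,0,0],[0,0,0],-1],
    [[0,0,0],[0,0,0],-1],
    [[0,0,0],[0,0,0],-1],
    [[0,0,0],[0,0,0],-1],
    [[0,0,0],[0,0,0],-1],
  ],
)

```text
t: 25.1
eef_pos: [0.5938, 0.2127, 0.0967]
ee_rot: [3.139, 0.003, -3.067]
force: [2.8, 7.0, -2.5]
width: 0.02
```

```bash
python3 -c "
from pl import *
quick('w16')
"
```

```text
t 25.10 jig x 0.1416 y -0.0009 z 0.0967 F along +x 6.76 F [ 2.82  6.99 -2.48] w 0.0200
face -0.0414913092681736 13 shaft end -0.04300137037064693 gap 0.0015100611024733285 carriage edge -0.026610411716380303 face-car -0.014880897551793296
pad top rim -0.0418560225026922 -0.03734389691338689
```

Emit:
step_arm(
  targets=[
    [[-0.0004,0.0004,0],[0,0,0],-1],
    [[0,0.0003,0],[0,0,0],-1],
    [[0,0,0],[0,0,0],-1],
    [[0,0,0],[0,0,0],-0.5],
    [[0,0,0],[0,0,0],-0.3],
    [[0,0,0],[0,0,0],0],
    [[0,0,0],[0,0,0],0.3],
    [[0,0,0],[0,0,0],0.5],
  ],
  grip_force=20,
)

```text
t: 25.95
eef_pos: [0.5928, 0.2113, 0.0965]
ee_rot: [-3.141, -0.0, -3.068]
force: [-0.0, 0.0, -0.6]
width: 0.0483
```

```bash
python3 -c "
from pl import *
quick('w17')
"
```

```text
t 25.95 jig x 0.1402 y 0.0001 z 0.0965 F along +x 0.02 F [-0.04  0.02 -0.58] w 0.0483
face -0.040149629078167354 13 shaft end -0.043019156528066184 gap 0.00286952744989883 carriage edge -0.024844895913193155 face-car -0.015304733164974198
pad top rim -0.04091020272471365 -0.035627488288515814
```

View pics/w17.png

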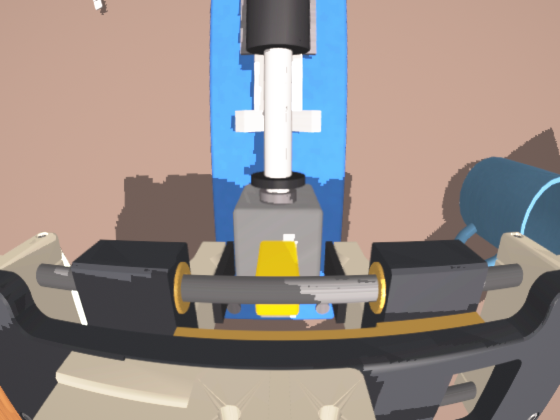

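Emit:
step_arm(
  targets=[
    [[0,0,-0.003],[0,0,0],0.6],
    [[0,0,-0.008],[0,0,0],0.6],
    [[0,0,-0.015],[0,0,0],0.6],
    [[0,0,-0.02],[0,0,0],0.6],
    [[0,0,-0.024],[0,0,0],0.6],
    [[0,0,-0.02],[0,0,0],0.6],
    [[0,0,-0.012],[0,0,0],0.6],
    [[0,0,-0.005],[0,0,0],0.6],
  ],
)

```text
t: 26.8
eef_pos: [0.5934, 0.2119, 0.2054]
ee_rot: [3.14, 0.002, -3.067]
force: [0.4, -0.6, -0.8]
width: 0.0698
```

Emit:
step_arm(
  targets=[
    [[0,0.005,0],[0,0,0],0.6],
    [[0,0.01,0],[0,0,0],0.6],
    [[0,0.015,0],[0,0,0],0.6],
    [[0,0.015,0],[0,0,0],0.6],
    [[0,0.01,0],[0,0,0],0.6],
    [[0,0.005,0],[0,0,0],0.6],
    [[0,0,0],[0,0,0],0.6],
    [[0,0,0],[0,0,0],0.6],
  ],
)

```text
t: 27.6
eef_pos: [0.5884, 0.2714, 0.2034]
ee_rot: [-3.141, -0.0, -3.067]
force: [-0.2, -0.5, 0.1]
width: 0.0703
```

Run:
```python
from fs import *
s=rep();st,p,d=shot('wrist','w18');shot('top','t18');shot('side','s18')
I={'eef_pos':np.zeros(3),'ee_rot':np.zeros(3)};C=cloud('wrist',d,s)
X=(C-O)@ax;Y=(C-O)@np.array([-ax[1],ax[0],0]);Z=C[...,2];V=p.max(2)
H,S,_=cv2.split(cv2.cvtColor(p,cv2.COLOR_RGB2HSV))
m=(abs(Y)<.012)&(Z>.079)&(Z<.086)&(V<120)&(X>.07)&(X<.12)
print('pad rim X',m.sum(),np.percentile(X[m],[2,98]) if m.any() else '')
y=(H>22)&(H<34)&(S>180)&(V>100)&(Z>.125)&(abs(Y)<.02);print('post top X',np.percentile(X[y],[1,99]),'mid',np.percentile(X[y],[1,99]).mean())
sh=(abs(Y)<.01)&(Z>.06)&(Z<.08)&(V>180)&(X<.12);print('shaft X',np.percentile(X[sh],[.5,99.5]),'Zmax',np.percentile(Z[sh],95))
```

```text
t 27.60 jig x 0.2005 y 0.0001 z 0.2034 F along +x -0.48 F [-0.24 -0.5   0.09] w 0.0703
pad rim X 133 [0.10010191 0.10446971]
post top X [0.13280618 0.15207729] mid 0.14244173660977977
shaft X [0.0283558  0.10835079] Zmax 0.07727567954382401
```

View pics/w18.png

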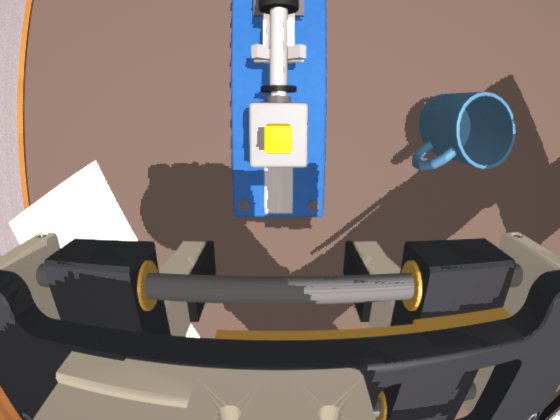

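View pics/s18.png

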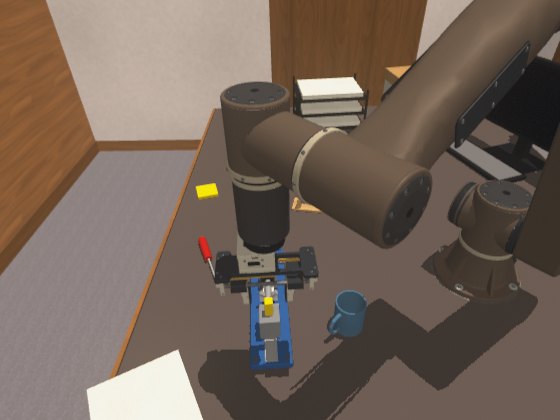

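Run:
```python
from fs import *
def go(tag,s):
    z=np.load(f'pics/{tag}.npz');p,d=z['p'],z['d'];C=cloud('wrist',d,s);X=(C-O)@ax;Y=(C-O)@np.array([-ax[1],ax[0],0]);Z=C[...,2];V=p.max(2)
    H,S,_=cv2.split(cv2.cvtColor(p,cv2.COLOR_RGB2HSV))
    m=(abs(Y)<.012)&(Z>.079)&(Z<.087)&(V<120)&(X>.07)&(X<.15)
    y=(H>22)&(H<34)&(S>180)&(V>100)&(Z>.128)&(abs(Y)<.02)
    a=np.percentile(X[m],[2,98]);b=np.percentile(X[y],[1,99]);print(tag,'rim',a,'post',b,'front-post',b.mean()-a[0],'rear-post',b.mean()-a[1],m.sum(),y.sum())
go('w7',{'eef_pos':np.array([0.58925344,0.25620332,0.16440129]),'ee_rot':np.array([-3.14072958e+00,-1.43937702e-03,-3.06590305e+00])})
go('w18',arm.get_state())
```

```text
w7 rim [0.13633711 0.14095603] post [0.17306279 0.19253872] front-post 0.046463640846600984 rear-post 0.04184471937724732 179 912
w18 rim [0.09963046 0.1039969 ] post [0.13232739 0.15159582] front-post 0.04233114627666426 rear-post 0.037964701846790905 135 564
```

Emit:
step_arm(
  targets=[
    [[0,-0.008,0],[0,0,0],0.6],
    [[0,-0.02,0],[0,0,0],0.6],
    [[0,-0.03,0],[0,0,0],0.6],
    [[0,-0.035,0],[0,0,0],0.6],
    [[0,-0.035,0],[0,0,0],0.6],
    [[0,-0.028,0],[0,0,0],0.6],
    [[0,-0.017,0],[0,0,0],0.6],
    [[0,-0.008,0],[0,0,0],0.6],
  ],
)

```text
t: 28.55
eef_pos: [0.6018, 0.0885, 0.2039]
ee_rot: [3.142, 0.0, -3.069]
force: [-0.3, 1.0, 0.1]
width: 0.0699
```

Run:
```python
from fs import *
s=rep();st,p,d=shot('wrist','w19')
C=cloud('wrist',d,s);X=(C-O)@ax;Y=(C-O)@np.array([-ax[1],ax[0],0]);Z=C[...,2];V=p.max(2)
H,S,_=cv2.split(cv2.cvtColor(p,cv2.COLOR_RGB2HSV))
sh=(abs(Y)<.01)&(Z>.06)&(Z<.08)&(V>150)&(S<60)&(X<-.05);print('shaft X min',np.percentile(X[sh],[.5,50]),'Z top',np.percentile(Z[sh],90))
rd=((H<6)|(H>174))&(S>150)&(Z>.03)&(Z<.11)&(abs(Y)<.03)
print('stop top',np.percentile(X[rd&(Z>.09)],[2,98]),'face',np.percentile(X[rd&(Z<.085)],[5,50,95]) if (rd&(Z<.085)).any() else '')
bk=(V<60)&(Z>.07)&(Z<.095)&(abs(Y)<.02)&(X<.06);print('sleeve X',np.percentile(X[bk],[1,99]))
cv2.imwrite('pics/w19c.png',cv2.resize(p[0:240,180:380,::-1],None,fx=2.5,fy=2.5,interpolation=cv2.INTER_CUBIC))
```

```text
t 28.55 jig x 0.0171 y 0.0003 z 0.2039 F along +x 1.04 F [-0.32  1.02  0.06] w 0.0699
shaft X min [-0.11972717 -0.08325398] Z top 0.07677765406934299
stop top [-0.13075641 -0.12011241] face [-0.1206483  -0.12023273 -0.1197648 ]
sleeve X [-0.04441169  0.0252873 ]
```

View pics/w19c.png

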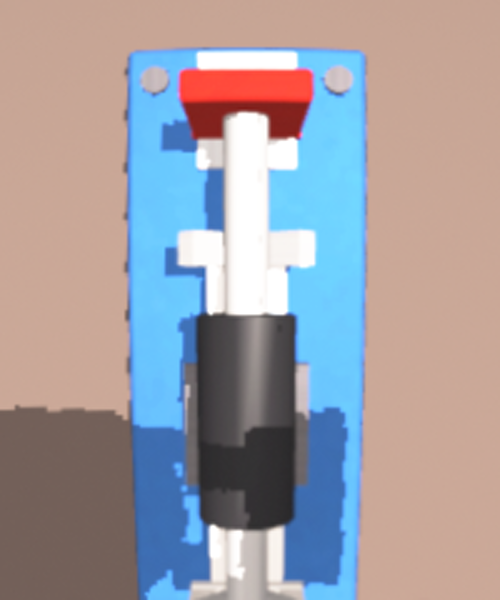

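The shaft end (crop pixel (245,115)) touches the red stop face: shaft at −119.7 mm, stop at −120.2 mm. The roller is seated in both V-blocks and the gripper is clear of everything, so I'm handing in.

Run:
```python
from h import *
a=np.load('pics/top0.npz')['p'].astype(int);b=np.load('pics/t18.npz')['p'].astype(int)
for n,(u0,u1,v0,v1) in dict(jar=(300,330,175,205),driver=(212,280,142,178),mug=(140,182,262,308)).items(): print(n,abs(a-b)[v0:v1,u0:u1].mean().round(1))
print(ticket.job_done())
```

```text
jar 5.4
driver 6.2
mug 18.5
the job is handed in; nothing more can be done
None
```

The roller is seated in both V-blocks, clamped against the red stop, and the job was handed in at about 28.6 s of the 72 s allowed.

- **Roller choice:** I took the 220 mm roller off the wooden rest. The loose look-alike measured about 318 mm.
- **Placing:** I lowered it until the V-blocks carried it, with the axis about 69 mm above the table. The peak press was about 6 N, eased to about 4 N before I let go. It did not move on release.
- **Clamping:** I slid the clamp until the roller met the stop and the spring took load, unloaded the arm, then released.
- **Last checks:**
  - The spring is pressed in about 4.0 mm (two image measurements gave 3.9 and 4.1). The push force was about 9.5 N above sliding friction.
  - The shaft end is within 0.5 mm of the stop face.
  - The gripper is about 0.2 m up and touching nothing.
- **Not fully settled:** before-and-after top views changed little at the jar and screwdriver, but the mug area changed more (mean pixel difference 18.5, against about 6 for the others). I put that down to the arm's shadow. The mug looked in place in the last side picture and no move went near it, but I did not measure its position again.

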